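Set up the small brick melting furnace

TASK

Build the small melting furnace on its hearth plate, from the bottom up: first lay the thick brick squarely on the wide seat and the thin brick squarely on the narrow seat, in either order; then stand the crucible upright in the middle of the round plinth between them; then lay the roof slab flat and square across both bricks with its flue pipe centred over the crucible; and last set the damper cap flat and centred on top of the flue. Leave the hammer and the tin where they are.

Things in the scene. Friction and masses are not known exactly. Their poses are not given: they have to be found in the camera images.
- hearth: the furnace's dark steel hearth plate, fixed to the bench, 170 (x) by 240 (y) by 8 mm thick; origin at the centre of its underside, on the bench top; its z is up. A round pale plinth, 60 mm across and 4 mm high, sits at its centre (plinth top 12 mm above the origin); the two seats lie on it 64 mm to either side of the centre along its y axis, which of them on which side varies.
- wide_seat: the wider of two flat rust-brown pads on the hearth plate, fixed, 126 (x) by 70 (y) by 4 mm thick; place of the thick brick; origin at the centre of its underside (8 mm above the bench), so its top is 4 mm above the origin; its axes are parallel to the hearth's
- narrow_seat: the narrower of the two flat rust-brown pads on the hearth plate, fixed, 126 (x) by 44 (y) by 4 mm thick; place of the thin brick; origin at the centre of its underside (8 mm above the bench), so its top is 4 mm above the origin; its axes are parallel to the hearth's
- thick_brick_mid (a point): the thick cream fire brick, loose, 114 (x) by 57 (y) by 64 mm high, about 0.33 kg; the point is its centre, 32 mm above its underside; x along its length, z up
- thin_brick_mid (a point): the thin cream fire brick, loose, standing on its narrow long side, 114 (x) by 32 (y) by 64 mm high, about 0.19 kg; the point is its centre, 32 mm above its underside; x along its length, z up
- crucible_mid (a point): the crucible, a loose dark grey round open cup, 50 mm high, 42 mm across at the foot and 48 mm at the rim, walls 4 mm, about 0.12 kg; the point is on its axis half-way up, 25 mm above its underside; z up. With both bricks laid (tops 76 mm above the bench) their faces are 35 mm (thick) and 48 mm (thin) from the plinth's centre along the hearth's y, so fingers have room beside the crucible only along the hearth's x
- flue_mid (a point): the roof slab, a loose pale grey cast slab 100 (x) by 160 (y) by 16 mm thick with a dark steel flue pipe standing up at its centre, 56 mm outside and 44 mm inside diameter, 50 mm tall above the slab (66 mm overall), about 0.55 kg; lift it by the outside of the flue; the point is on the flue's axis half-way up the pipe, 41 mm above the slab's underside; z up. In place its long side (y) lies along the hearth's y, either way round
- cap_knob (a point): the damper cap, a loose flat steel disc 72 mm across and 10 mm thick with a round dark wooden knob 24 mm across and 36 mm tall on top (46 mm overall), about 0.22 kg; lift it by the knob; the point is on its axis half-way up the knob, 28 mm above the disc's underside; z up
- hammer_grip (a point): a hammer with a wooden handle, about 280 mm long, lying on the bench to the robot's left, to be left alone; the point is on its handle
- tin_mid (a point): a closed rust-brown tin, 72 mm across and 90 mm tall, standing on the bench to the robot's right, to be left alone; the point is its centre, 45 mm up
Not all that is in view belongs to the job. What is shaped like the part that bears crucible_mid but green is not meant. What is shaped like the part that bears cap_knob but blue or green is not meant.

How it is judged:
On the way, in this order (a step that is already met when the one before it is completed fails the run):
1. both bricks lie on their own seats (horizontal distance between thick_brick_mid and wide_seat below 0.01 m and z of thick_brick_mid in the frame of wide_seat between 0.032 and 0.04 m and angle between each of thick_brick_mid, thin_brick_mid's own z axis and vertical below 0.06 rad and angle between the x axis of thick_brick_mid and the x axis of wide_seat, either way round below 0.14 rad and horizontal distance between thin_brick_mid and narrow_seat below 0.01 m and z of thin_brick_mid in the frame of narrow_seat between 0.032 and 0.04 m and angle between the x axis of thin_brick_mid and the x axis of narrow_seat, either way round below 0.14 rad), for 0.2 s.
2. the crucible stands on the plinth between the bricks (all of step 1 and horizontal distance between crucible_mid and hearth below 0.012 m and z of crucible_mid in the frame of hearth between 0.033 and 0.041 m and angle between crucible_mid's own z axis and vertical below 0.1 rad), for 0.2 s.
3. the roof slab lies across both bricks, its flue over the crucible (all of step 2 and horizontal distance between flue_mid and hearth below 0.012 m and z of flue_mid in the frame of hearth between 0.113 and 0.121 m and angle between flue_mid's own z axis and vertical below 0.06 rad and angle between the y axis of flue_mid and the y axis of hearth, either way round below 0.14 rad), for 0.2 s.
4. the damper cap lies on the flue (all of step 3 and horizontal distance between cap_knob and flue_mid below 0.012 m and z of cap_knob in the frame of hearth between 0.164 and 0.176 m and angle between cap_knob's own z axis and vertical below 0.08 rad), for 0.2 s.
At the end, for the whole second after the job is handed in: Each brick flat on its own seat, within 10 mm of its centre and 0.14 rad of square; crucible upright on the plinth and flue over it, each within 12 mm of the plinth's centre; roof flat on both bricks, long side within 0.14 rad of the hearth's; cap flat on the flue within 12 mm of its axis (all of step 4); the robot touches nothing.
It fails at once if the hammer is moved by more than 30 mm (distance of hammer_grip from where it was at the start of the episode above 0.03 m).
It fails at once if the tin is moved by more than 30 mm or tipped (distance of tin_mid from where it was at the start of the episode above 0.03 m).
It also fails if it takes over 144 s, if anything falls off the work surface, if the arm or the gripper's body presses on something with over 40 N, if the wrist force passes 120 N, or if a joint passes its speed limit or range.

ROBOT

A 6-joint arm with a two-finger parallel gripper is mounted at the origin on the work surface. World frame = base frame: x ahead of the robot, y to its left, z up, the work surface at z = 0. Lengths are in m, angles in rad, forces in N, time in s.
With the tool pointing down it reaches from about 0.35 to 0.975 m from the base axis. Payload 4.9 kg.
Tool frame: the origin (TCP) lies at the very end of the fingers, on their centre line; the grasp point (between the pads) lies behind it (manip.grip_depth is the z of the grasp point in the tool frame, in m); z points along the fingers, y is the direction in which the jaws open and shut (so a half turn about z gives the same grasp; the last joint's range is limited). The gripper opens to 85 mm and grips with 20 to 120 N. Pads are 22 mm wide; open, the fingers measure 114 mm over their backs; the gripper's body (76 mm by 85 mm) begins 54 mm behind the grasp point. The pads swing forward as they close: fully open they stand 13 mm farther back than shut.
Start: joints at [1.165, 0.053, 1.613, -0, 1.476, -0.119], TCP at [0.177, 0.599, 0.231] pointing down, gripper open.
Joint ranges: [-3.01, 3.01], [-1.01, 2.22], [0.06, 2.58], [-1.02, 4.17], [0.09, 2.62], [-3.14, 3.14]. Speed limits (rad/s): [2.57, 2.57, 3.14, 3.14, 3.14, 3.14].

INTERFACE

Orientations are given as a unit quaternion [w, x, y, z].
In Python, from plant import state, optics, manip, silhouettes, place_of gives the robot as it stands. The module is installed in compiled form; this text tells all that it offers.
- The arm moves only by the tool jog_arm, never from a script. Its argument "increments" is a list of rows, each an object with "slide": the shift along the tool's x, y, z in mm, a list of three; "rotation": the turn, a rotation vector about the tool's x, y, z in degrees, a list of three. A call has 1 to 20 rows; each row shifts and turns the commanded pose from where the row before left it, along the tool's axes as they then stand; what a row does not reach is not made up. A row lasts 1/12 s, in which the tool goes at most 41.7 mm and 7.16 degrees, less where a joint would pass 70% of its speed; a pose out of reach is approached as far as the arm can. A call with a gripper value outside its range is refused whole. "fingers" is the opening, from 0 (shut) to 1 (fully open), set as the call begins (left out, the last holds). The fingers move at their own pace and stop on an object; the grip force is fixed at half the most. Time passes only in rows, so rows that do not move let the fingers close. It gives the time, the measured TCP pose, the force and the opening at its end, in the units of the state.
- state(): the state, without advancing time (a new reading comes with each control period).
- optics.grab_frame(name): name is "scene" or "top" or "wrist"; returns a dict with "frame" (420x560x3 uint8, blue, green, red), "camera_matrix" (3x3 intrinsics, pixels), "R" (3x3) and "t" (3): a world point X has camera coordinates R X + t. Camera axes: x right, y down, z forward; pixel columns grow to the right and rows downward; lengths in m; the calibration is good to about 2 mm. A picture is of the moment at which its call begins. There is no depth.
- manip.job_done(): hands the job in, once; it reports no verdict.
Trained networks look in the newest picture that a camera, given by its name, has taken for a name from the list of things; names that differ only in an ending like _2 or _b are one class to them, and where a whole thing is asked for, a point or a joint stands for the part that bears it (a point fixed in the world has none). Each returns a list of dicts, best first, with "score" (0 to 1); they miss things now and then, are a little off and sometimes report something else, mostly with a low value. They report only what shows in the picture. A call takes as long as a camera call. They do not tell look-alikes from the thing itself.
- silhouettes(thing, camera): "mask" (420x560 bool, what is visible of it) and "bbox" ([left, top, right, bottom] in pixels, round what is visible of it).
- place_of(thing, camera): "uv" ([column, row] in pixels: a listed point, or the origin of a listed thing).
The state is a dict: "time": time; "joint_pos": joint angles; "joint_vel": joint speeds; "joint_efforts": joint torques, N m; "tool_pos": TCP position; "tool_rot": TCP orientation; "contact_force": force on the tool from outside, world axes, zero at the start; "ft_torque": the same for the moment, N m; "gripper_width": opening from 0.0 (shut) to 1.0 (fully open).
Only numpy, scipy, OpenCV 4.12 (cv2) and the standard library are available. Lean on these libraries where they do the work, as an engineer would, in place of code of your own. Each camera call takes 0.05 s, during which the arm holds its last target.

## Working session

There is one attempt and no reset: what is moved stays moved. The work goes in short steps, Python scripts to look and compute and a tool call to move; the robot and the scene stay as the last step left them, time stands still between calls to the robot, and variables do not carry over. Pictures are saved under pics/ and viewed, and the job is handed in when it is done.

Besides the shell and the picture viewer there is one more tool, called after ">>>" as a command line: name --argument value ..., lists and objects as JSON in quotes. jog_arm: Moves the arm, as the interface text tells. Its arguments: {"type":"object","properties":{"increments":{"type":"array","items":{"type":"object","properties":{"slide":{"type":"array","items":{"type":"number"}},"rotation":{"type":"array","items":{"type":"number"}}}}},"fingers":{"type":"number"}},"required":["increments"]}

```bash
ls; mkdir -p pics
python3 - <<'E'
from plant import state, optics, manip, silhouettes, place_of
import cv2
s=state()
for k,v in s.items(): print(k,v)
print(manip.grip_depth, dir(manip))
for n in ["scene","top","wrist"]:
    f=optics.grab_frame(n); cv2.imwrite(f"pics/{n}0.png",f["frame"]); print(n,f["camera_matrix"],f["R"],f["t"])
E
```

```text
pics
time 0.0
joint_pos [ 1.16497920e+00  5.33326746e-02  1.61428082e+00 -1.06367454e-06
  1.47602055e+00 -1.19016654e-01]
joint_vel [-0.00056905 -0.00036561 -0.00100647 -0.00094248  0.0006699   0.00127047]
joint_efforts [-2.10540944e-03 -3.93676364e+01 -3.70172346e+01 -1.84376822e-04
  7.01161829e-03  7.47209356e-06]
tool_pos [0.17656523 0.59889186 0.2300859 ]
tool_rot [-2.64273169e-04  1.42909143e-01  9.89735285e-01 -9.85891116e-04]
contact_force [ 0.51002877 -0.20071046  0.25181335]
ft_torque [ 0.02027901  0.07636077 -0.02162409]
gripper_width 1.0019594293093783
-0.0187 ['IKError', '__class__', '__delattr__', '__dict__', '__dir__', '__doc__', '__eq__', '__format__', '__ge__', '__getattribute__', '__getstate__', '__gt__', '__hash__', '__init__', '__init_subclass__', '__le__', '__lt__', '__module__', '__ne__', '__new__', '__reduce__', '__reduce_ex__', '__repr__', '__setattr__', '__sizeof__', '__str__', '__subclasshook__', '__weakref__', 'grip_depth', 'job_done']
scene [[417.16667968   0.         284.59350655]
 [  0.         417.16667968 206.33885283]
 [  0.           0.           1.        ]] [[ 5.00170597e-01  8.65926630e-01  6.66608950e-04]
 [ 6.22317602e-01 -3.58923315e-01 -6.95625514e-01]
 [-6.02121396e-01  3.48346271e-01 -7.18404273e-01]] [-0.24385764 -0.26525912  1.53109621]
top [[474.27518439   0.         260.04868285]
 [  0.         474.27518439 213.25546605]
 [  0.           0.           1.        ]] [[ 0.02351241 -0.99972146  0.0020433 ]
 [-0.98795782 -0.0235483  -0.15292097]
 [ 0.15292649  0.00157684 -0.98823631]] [-0.02366648  0.50363415  1.51261836]
wrist [[301.28804837   0.         278.45767978]
 [  0.         301.28804837 212.29100726]
 [  0.           0.           1.        ]] [[ 0.28184871  0.95945465 -0.00284271]
 [ 0.91948675 -0.26925911  0.28643264]
 [ 0.2740537  -0.0833445  -0.95809617]] [-0.62389534 -0.0385572   0.38035993]
```

View pics/top0.png

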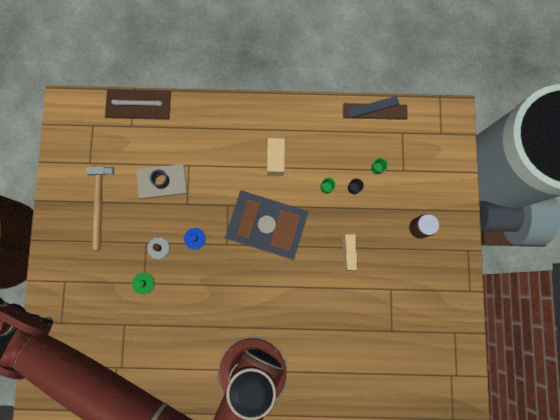

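View pics/scene0.png

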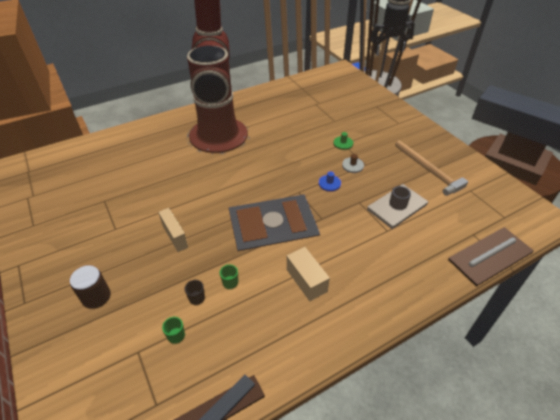

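View pics/wrist0.png

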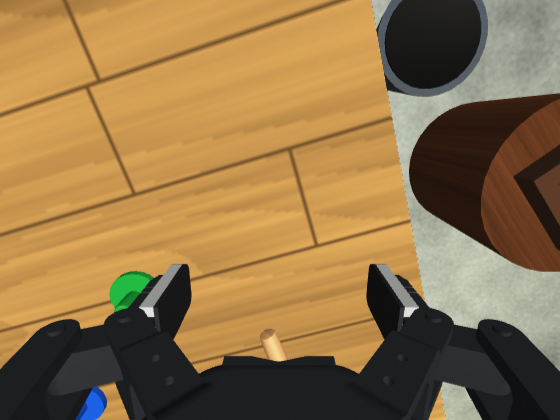

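```bash
cat > h.py <<'E'
from plant import state, optics, manip, silhouettes, place_of
import numpy as np, cv2
from scipy.optimize import minimize
from scipy.spatial.transform import Rotation as Ro
def cyl(r,z0,z1,n=40):
    a=np.linspace(0,2*np.pi,n,endpoint=False)
    return np.array([[r*np.cos(t),r*np.sin(t),z] for z in (z0,z1) for t in a])
def cone(r0,z0,r1,z1): return np.vstack([cyl(r0,z0,z0),cyl(r1,z1,z1)])
def box(a,b,z0,z1): return np.array([[sx*a/2,sy*b/2,z] for sx in(-1,1) for sy in(-1,1) for z in(z0,z1)])
# hulls (list of convex parts), z rel. to underside
M={'hearth':[box(.17,.24,0,.008)],'wide_seat':[box(.126,.07,0,.004)],'narrow_seat':[box(.126,.044,0,.004)],
'thick_brick_mid':[box(.114,.057,0,.064)],'thin_brick_mid':[box(.114,.032,0,.064)],
'crucible_mid':[cone(.021,0,.024,.05)],'flue_mid':[box(.1,.16,0,.016),cyl(.028,.016,.066)],
'cap_knob':[cyl(.036,0,.01),cyl(.012,.01,.046)],'tin_mid':[cyl(.036,0,.09)]}
PZ={'hearth':0,'wide_seat':0,'narrow_seat':0,'thick_brick_mid':.032,'thin_brick_mid':.032,'crucible_mid':.025,'flue_mid':.041,'cap_knob':.028,'tin_mid':.045}
def proj(f,X):
    c=np.atleast_2d(X)@f['R'].T+f['t']; p=c@f['camera_matrix'].T
    return p[:,:2]/p[:,2:]
def ray(f,uv,z):
    d=f['R'].T@np.linalg.solve(f['camera_matrix'],[uv[0],uv[1],1.]); o=-f['R'].T@f['t']
    return (o+d*(z-o[2])/d[2])[:2]
S=8
def render(f,name,x,y,yaw,z0):
    m=np.zeros((420,560),np.uint8); R=Ro.from_euler('z',yaw).as_matrix()
    for P in M[name]:
        uv=proj(f,P@R.T+[x,y,z0])
        h=cv2.convexHull(np.round(uv*16).astype(np.int32))
        cv2.fillConvexPoly(m,h,1,shift=4)
    return m.astype(bool)
def fit(name,views,x0,z0,yaws=None):
    "views: list of (frame,mask)"
    def cost(p):
        c=0
        for f,m in views:
            r=render(f,name,p[0]*.01,p[1]*.01,p[2]*.1,z0); c+=1-(r&m).sum()/max(1,(r|m).sum())
        return c/len(views)
    best=None
    for yw in (np.arange(0,np.pi,np.pi/9) if yaws is None else yaws):
        p=np.array([x0[0]*100,x0[1]*100,yw*10])
        r=minimize(cost,p,method='Nelder-Mead',options=dict(initial_simplex=np.array([p,p+[.6,0,0],p+[0,.6,0],p+[0,0,1.5]]),xatol=.01,fatol=1e-4,maxiter=150))
        if best is None or r.fun<best.fun: best=r
    return best.x[0]*.01,best.x[1]*.01,best.x[2]*.1,1-best.fun
E
cat > a.py <<'E'
from h import *
F={n:optics.grab_frame(n) for n in('top','scene')}
for name in M:
    z0=.008 if 'seat' in name else 0
    D={}
    for c in F:
        P=[(np.round(ray(F[c],d['uv'],z0+PZ[name]),3),round(d['score'],2)) for d in place_of(name,c)[:4]]
        D[c]=silhouettes(name,c)
        print(name,c,P)
        for d in D[c]: print('    mask',d['bbox'],round(d['score'],2),F[c]['frame'][d['mask']].mean(0).round())
E
python3 a.py
```

```text
hearth top [(array([ 0.486, -0.038]), 0.71)]
    mask [228.2, 187.9, 308.8, 261.2] 0.84 [88. 83. 80.]
hearth scene [(array([ 0.482, -0.033]), 0.56), (array([0.57 , 0.553]), 0.41)]
    mask [229.0, 193.7, 320.1, 250.6] 0.93 [87. 92. 99.]
wide_seat top [(array([ 0.457, -0.09 ]), 0.96)]
    mask [272.2, 209.9, 298.0, 253.6] 0.6 [ 54.  76. 111.]
wide_seat scene [(array([ 0.464, -0.099]), 0.94)]
    mask [236.3, 206.9, 270.9, 241.5] 0.8 [ 55.  77. 115.]
narrow_seat top [(array([0.383, 0.325]), 0.54)]
    mask [239.3, 203.3, 261.7, 238.2] 0.95 [ 52.  74. 110.]
narrow_seat scene [(array([0.504, 0.029]), 0.88)]
    mask [282.7, 198.9, 302.7, 230.1] 0.97 [ 57.  79. 117.]
thick_brick_mid top [(array([ 0.694, -0.047]), 0.97)]
    mask [266.3, 137.4, 284.8, 177.0] 0.72 [123. 166. 190.]
thick_brick_mid scene [(array([ 0.708, -0.064]), 0.61)]
    mask [285.3, 248.4, 327.1, 298.5] 0.75 [108. 144. 171.]
    mask [395.9, 139.3, 468.1, 200.4] 0.43 [ 93. 118. 142.]
thin_brick_mid top [(array([ 0.385, -0.295]), 0.68), (array([ 0.602, -0.322]), 0.32)]
    mask [341.6, 235.6, 356.9, 268.9] 0.7 [116. 156. 
[... 1092 characters left out ...]
74 [131. 136. 133.]
    mask [132.5, 272.7, 155.4, 294.2] 0.67 [ 61. 132.  44.]
    mask [349.3, 178.4, 363.8, 195.7] 0.56 [41. 43. 45.]
cap_knob scene [(array([0.424, 0.211]), 0.82), (array([0.274, 0.359]), 0.62), (array([0.392, 0.316]), 0.6)]
    mask [335.7, 134.6, 355.0, 150.2] 0.76 [ 61. 121.  69.]
    mask [318.3, 172.1, 340.5, 189.8] 0.62 [152.  81.  62.]
    mask [341.9, 154.4, 361.6, 175.7] 0.59 [116. 127. 133.]
tin_mid top [(array([ 0.475, -0.55 ]), 0.83)]
    mask [410.8, 215.7, 438.6, 239.5] 0.78 [129. 126. 128.]
tin_mid scene [(array([ 0.474, -0.544]), 0.8), (array([ 0.623, -0.33 ]), 0.66), (array([0.418, 0.308]), 0.59)]
    mask [72.5, 264.2, 111.2, 309.6] 0.61 [ 99. 103. 112.]
```

```bash
cat > b.py <<'E'
from h import *
import sys
G={'hearth':(.484,-.036),'wide_seat':(.46,-.095),'narrow_seat':(.504,.028),'thick_brick_mid':(.70,-.055),'thin_brick_mid':(.386,-.302),'crucible_mid':(.604,-.325),'flue_mid':(.609,.313),'cap_knob':(.386,.319)}
F={n:optics.grab_frame(n) for n in('top','scene')}
for name,g in G.items():
    z0=.008 if 'seat' in name else 0
    V=[];res=[]
    for c in F:
        e=proj(F[c],[g[0],g[1],z0+PZ[name]])[0]
        for k in range(2):
            for d in silhouettes(name,c):
                b=np.array(d['bbox']); ct=(b[:2]+b[2:])/2
                if np.linalg.norm(ct-e)<10: V.append((F[c],d['mask']));break
            else:
                F[c]=optics.grab_frame(c);continue
            break
        else: continue
        r=fit(name,V[-1:],g,z0,[0] if name in('crucible_mid','cap_knob') else None)
        res.append((c,)+tuple(np.round(r,4)))
    r=fit(name,V,g,z0,[0] if name in('crucible_mid','cap_knob') else None)
    print(name,res,'BOTH',np.round(r,4))
E
python3 b.py
```

```text
hearth [('top', np.float64(0.4721), np.float64(-0.0347), np.float64(2.8532), np.float64(0.6002)), ('scene', np.float64(0.4773), np.float64(-0.0349), np.float64(-0.2731), np.float64(0.6301))] BOTH [ 0.4749 -0.0343 -0.2887  0.6109]
wide_seat [('top', np.float64(0.4543), np.float64(-0.0977), np.float64(2.8463), np.float64(0.8985)), ('scene', np.float64(0.4598), np.float64(-0.0972), np.float64(2.8371), np.float64(0.9227))] BOTH [ 0.4582 -0.097   2.8411  0.8971]
narrow_seat [('top', np.float64(0.4914), np.float64(0.0252), np.float64(-0.2787), np.float64(0.9415)), ('scene', np.float64(0.4979), np.float64(0.0258), np.float64(-0.275), np.float64(0.9775))] BOTH [ 0.4966  0.0248 -0.2704  0.9137]
thick_brick_mid [('top', np.float64(0.6983), np.float64(-0.0584), np.float64(0.0152), np.float64(0.9358)), ('scene', np.float64(0.701), np.float64(-0.0593), np.float64(-0.0394), np.float64(0.933))] BOTH [ 0.7004 -0.058   3.1587  0.9258]
thin_brick_mid [('top', np.float64(0.3806), np.float64(-0.3049), np.float64(3.1344), np.float64(0.8882)), ('scene', np.float64(0.3896), np.float64(-0.3043), np.float64(0.0503), np.float64(0.9702))] BOTH [ 0.3842 -0.3047  0.0593  0.8804]
crucible_mid [('top', np.float64(0.6047), np.float64(-0.3274), np.float64(0.1102), np.float64(0.8552)), ('scene', np.float64(0.6076), np.float64(-0.3251), np.float64(-0.0265), np.float64(0.8858))] BOTH [ 0.6061 -0.326   0.0787  0.8456]
flue_mid [('top', np.float64(0.6101), np.float64(0.3222), np.float64(0.1157), np.float64(0.921)), ('scene', np.float64(0.6151), np.float64(0.3201), np.float64(0.153), np.float64(0.9637))] BOTH [0.6127 0.3207 3.3018 0.9229]
cap_knob [('top', np.float64(0.384), np.float64(0.3192), np.float64(0.2176), np.float64(0.8774)), ('scene', np.float64(0.3895), np.float64(0.3198), np.float64(0.0528), np.float64(0.8802))] BOTH [0.387  0.3201 0.1153 0.8662]
```

```bash
cat > go.py <<'E'
import sys,numpy as np
from plant import state
from scipy.spatial.transform import Rotation as Ro
def cur():
    s=state(); q=s['tool_rot']; R=Ro.from_quat([q[1],q[2],q[3],q[0]]).as_matrix(); return s,R
def report(tx,ty,tz,yaw=None):
    "tz = TCP height; prints rotate-first then slide in the turned frame, and slide in present frame"
    s,R=cur(); p=s['tool_pos']; d=np.array([tx,ty,tz])-p
    y=np.degrees(np.arctan2(R[1,0],R[0,0]))
    print('t',round(s['time'],1),'tcp',np.round(p,4),'yaw',round(y,2),'tiltz',np.round(R[:2,2],4),'j6',round(s['joint_pos'][5],2),'g',round(s['gripper_width'],3),'F',np.round(s['contact_force'],1))
    print('slide now mm',np.round(R.T@d*1000,1), 'dist',round(np.linalg.norm(d)*1000))
    if yaw is not None:
        w=(yaw-y+90)%180-90
        # tool z is down: +rot about tool z lowers the world yaw
        R2=R@Ro.from_rotvec([0,0,-np.radians(w)]).as_matrix()
        print('rot z deg',round(-w,2),'slide after mm',np.round(R2.T@d*1000,1))
        return R2.T@d*1000,-w
if __name__=='__main__': report(*[float(a) for a in sys.argv[1:]])
E
python3 go.py .477 -.036 .28 163.7
```

```text
t 3.0 tcp [0.1768 0.5995 0.2313] yaw 163.57 tiltz [-0.  0.] j6 -0.12 g 1.002 F [-0.2 -0.7  0.1]
slide now mm [-467.7 -524.6  -48.7] dist 705
rot z deg -0.13 slide after mm [-466.5 -525.7  -48.7]
```

>>> jog_arm --increments '[{"slide": [-23.4,-26.2,-2.5]},{"slide": [-23.4,-26.2,-2.5]},{"slide": [-23.4,-26.2,-2.5]},{"slide": [-23.4,-26.2,-2.5]},{"slide": [-23.4,-26.2,-2.5]},{"slide": [-23.4,-26.2,-2.5]},{"slide": [-23.4,-26.2,-2.5]},{"slide": [-23.4,-26.2,-2.5]},{"slide": [-23.4,-26.2,-2.5]},{"slide": [-23.4,-26.2,-2.5]},{"slide": [-23.4,-26.2,-2.5]},{"slide": [-23.4,-26.2,-2.5]},{"slide": [-23.4,-26.2,-2.5]},{"slide": [-23.4,-26.2,-2.5]},{"slide": [-23.4,-26.2,-2.5]},{"slide": [-23.4,-26.2,-2.5]},{"slide": [-23.4,-26.2,-2.5]},{"slide": [-23.4,-26.2,-2.5]},{"slide": [-23.4,-26.2,-2.5]},{"slide": [-23.4,-26.2,-2.5]}]'

```text
invalid input
```

>>> jog_arm --increments '[{"slide": [-23.4,-26.2,-2.5],"rotation": [0,0,0]},{"slide": [-23.4,-26.2,-2.5],"rotation": [0,0,0]},{"slide": [-23.4,-26.2,-2.5],"rotation": [0,0,0]},{"slide": [-23.4,-26.2,-2.5],"rotation": [0,0,0]},{"slide": [-23.4,-26.2,-2.5],"rotation": [0,0,0]},{"slide": [-23.4,-26.2,-2.5],"rotation": [0,0,0]},{"slide": [-23.4,-26.2,-2.5],"rotation": [0,0,0]},{"slide": [-23.4,-26.2,-2.5],"rotation": [0,0,0]},{"slide": [-23.4,-26.2,-2.5],"rotation": [0,0,0]},{"slide": [-23.4,-26.2,-2.5],"rotation": [0,0,0]},{"slide": [-23.4,-26.2,-2.5],"rotation": [0,0,0]},{"slide": [-23.4,-26.2,-2.5],"rotation": [0,0,0]},{"slide": [-23.4,-26.2,-2.5],"rotation": [0,0,0]},{"slide": [-23.4,-26.2,-2.5],"rotation": [0,0,0]},{"slide": [-23.4,-26.2,-2.5],"rotation": [0,0,0]},{"slide": [-23.4,-26.2,-2.5],"rotation": [0,0,0]},{"slide": [-23.4,-26.2,-2.5],"rotation": [0,0,0]},{"slide": [-23.4,-26.2,-2.5],"rotation": [0,0,0]},{"slide": [-23.4,-26.2,-2.5],"rotation": [0,0,0]},{"slide": [-23.4,-26.2,-2.5],"rotation": [0,0,0]}]'

```text
time: 4.72
tool_pos: [0.4779, -0.0374, 0.2817]
tool_rot: [0.0, 0.143, 0.99, 0.0]
contact_force: [-0.4, -0.3, 0.3]
gripper_width: 0.998
```

```bash
cat > w.py <<'E'
from h import *
import sys
# usage: w.py pic name:x,y[,z0] ...
f=optics.grab_frame('wrist'); img=f['frame'].copy()
s=state(); print('t',round(s['time'],1),np.round(s['tool_pos'],4))
def sym(n): return n in('crucible_mid','cap_knob')
for a in sys.argv[2:]:
    name,g=a.split(':'); g=[float(v) for v in g.split(',')]
    z0=g[2] if len(g)>2 else (.008 if 'seat' in name else 0)
    e=proj(f,[g[0],g[1],z0+PZ[name]])[0]
    P=[np.round(ray(f,d['uv'],z0+PZ[name]),4) for d in place_of(name,'wrist') if np.linalg.norm(np.array(d['uv'])-e)<50]
    for d in silhouettes(name,'wrist'):
        b=np.array(d['bbox'])
        if np.linalg.norm((b[:2]+b[2:])/2-e)<50:
            r=fit(name,[(f,d['mask'])],g[:2],z0,[0] if sym(name) else np.arange(0,np.pi,np.pi/6))
            print(name,'fit',np.round(r,4),'place',P,np.round(b));
            m=render(f,name,*r[:3],z0).astype(np.uint8)
            cs,_=cv2.findContours(m,0,1); cv2.drawContours(img,cs,-1,(255,0,255),1); break
    else: print(name,'nomask',P)
cv2.imwrite('pics/'+sys.argv[1]+'.png',img)
E
python3 w.py w1 hearth:.477,-.035 wide_seat:.457,-.097 narrow_seat:.496,.025 thick_brick_mid:.7,-.058
```

```text
t 4.8 [ 0.4798 -0.0421  0.2819]
hearth fit [ 0.4754 -0.0346  2.8557  0.6336] place [array([ 0.4759, -0.0363])] [187. 109. 372. 229.]
wide_seat fit [ 0.4582 -0.0954 -0.2871  0.9801] place [] [206. 128. 259. 216.]
narrow_seat nomask [array([0.4932, 0.0241])]
thick_brick_mid fit [ 0.7008 -0.0578  3.1379  0.8376] place [] [278. 276. 338. 360.]
```

View pics/w1.png

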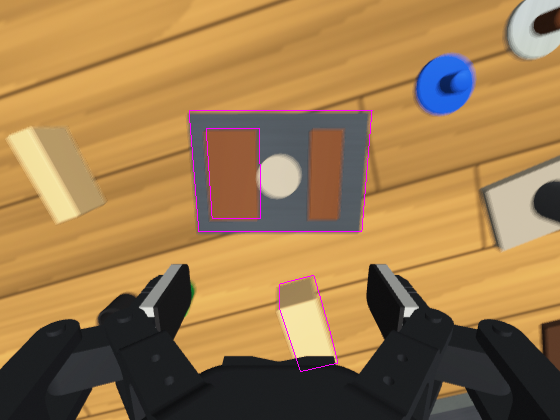

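```bash
python3 go.py .7005 -.058 .017 179.5; python3 go.py .7005 -.058 .10 179.5
```

```text
t 5.2 tcp [ 0.4771 -0.0345  0.2813] yaw 163.67 tiltz [0.0002 0.0001] j6 -1.51 g 1.0 F [ 0.3 -1.  -0.1]
slide now mm [-220.9   40.2  264.4] dist 347
rot z deg -15.83 slide after mm [-223.5  -21.6  264.4]
t 5.2 tcp [ 0.4771 -0.0345  0.2813] yaw 163.67 tiltz [0.0002 0.0001] j6 -1.51 g 1.0 F [ 0.3 -1.  -0.1]
slide now mm [-220.9   40.2  181.4] dist 289
rot z deg -15.83 slide after mm [-223.5  -21.6  181.4]
```

>>> jog_arm --increments '[{"slide": [0,0,0],"rotation": [0,0,-5.3]},{"slide": [0,0,0],"rotation": [0,0,-5.3]},{"slide": [0,0,0],"rotation": [0,0,-5.2]},{"slide": [-27.9,-2.7,22.7],"rotation": [0,0,0]},{"slide": [-27.9,-2.7,22.7],"rotation": [0,0,0]},{"slide": [-27.9,-2.7,22.7],"rotation": [0,0,0]},{"slide": [-27.9,-2.7,22.7],"rotation": [0,0,0]},{"slide": [-27.9,-2.7,22.7],"rotation": [0,0,0]},{"slide": [-27.9,-2.7,22.7],"rotation": [0,0,0]},{"slide": [-27.9,-2.7,22.7],"rotation": [0,0,0]},{"slide": [-27.9,-2.7,22.7],"rotation": [0,0,0]},{"slide": [0,0,0],"rotation": [0,0,0]},{"slide": [0,0,0],"rotation": [0,0,0]},{"slide": [0,0,0],"rotation": [0,0,0]}]'

```text
time: 6.33
tool_pos: [0.7003, -0.0587, 0.1001]
tool_rot: [0.0, 0.005, 1.0, 0.0]
contact_force: [-0.3, 0.1, 1.0]
gripper_width: 1.003
```

```bash
python3 go.py .7005 -.058 .017 179.5; python3 w.py w2 thick_brick_mid:.7,-.058;  python3 go.py .7005 -.058 .017 179.5
```

```text
t 6.3 tcp [ 0.7003 -0.0587  0.1001] yaw 179.43 tiltz [0. 0.] j6 -1.75 g 1.003 F [-0.3  0.1  1. ]
slide now mm [-0.2  0.7 83.1] dist 83
rot z deg -0.07 slide after mm [-0.2  0.7 83.1]
t 6.4 [ 0.7007 -0.059   0.1017]
thick_brick_mid fit [ 0.7017 -0.0579  3.1539  0.9769] place [] [231. 142. 326. 320.]
t 6.5 tcp [ 0.701  -0.0593  0.1028] yaw 179.39 tiltz [ 0.0042 -0.0008] j6 -1.75 g 0.998 F [ 0.4 -0.4  0.7]
slide now mm [ 0.8  1.4 85.8] dist 86
rot z deg -0.11 slide after mm [ 0.8  1.4 85.8]
```

View pics/w2.png

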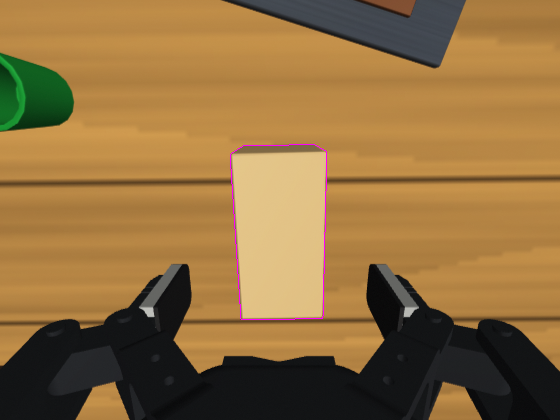

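>>> jog_arm --increments '[{"slide": [-1,0.5,20],"rotation": [0,0,-1.3]},{"slide": [0,0,25],"rotation": [0,0,0]},{"slide": [0,0,25],"rotation": [0,0,0]},{"slide": [0,0,13],"rotation": [0,0,0]},{"slide": [0,0,0],"rotation": [0,0,0]},{"slide": [0,0,0],"rotation": [0,0,0]}]'

```text
time: 6.98
tool_pos: [0.7012, -0.059, 0.0175]
tool_rot: [0.0, -0.006, 1.0, -0.0]
contact_force: [-0.0, -0.1, 0.4]
gripper_width: 0.995
```

>>> jog_arm --increments '[{"slide": [0,0,0],"rotation": [0,0,0]},{"slide": [0,0,0],"rotation": [0,0,0]},{"slide": [0,0,0],"rotation": [0,0,0]},{"slide": [0,0,0],"rotation": [0,0,0]},{"slide": [0,0,0],"rotation": [0,0,0]},{"slide": [0,0,0],"rotation": [0,0,0]},{"slide": [0,0,0],"rotation": [0,0,0]},{"slide": [0,0,0],"rotation": [0,0,0]}]' --fingers 0.4

```text
time: 7.65
tool_pos: [0.7033, -0.0592, 0.0197]
tool_rot: [0.002, -0.006, 1.0, -0.0]
contact_force: [-1.1, 0.6, 7.5]
gripper_width: 0.661
```

>>> jog_arm --increments '[{"slide": [0,0,-10],"rotation": [0,0,0]},{"slide": [0,0,-25],"rotation": [0,0,0]},{"slide": [0,0,-30],"rotation": [0,0,0]},{"slide": [0,0,-30],"rotation": [0,0,0]},{"slide": [0,0,0],"rotation": [0,0,5.7]},{"slide": [0,0,0],"rotation": [0,0,5.7]},{"slide": [0,0,0],"rotation": [0,0,5.7]},{"slide": [0,0,0],"rotation": [0,0,0]},{"slide": [0,0,0],"rotation": [0,0,0]},{"slide": [0,0,0],"rotation": [0,0,0]}]' --fingers 0.2

```text
time: 8.48
tool_pos: [0.7009, -0.0591, 0.1111]
tool_rot: [-0.001, 0.142, 0.99, -0.0]
contact_force: [-0.1, -0.8, -3.2]
gripper_width: 0.658
```

```bash
python3 go.py .4577 -.0958 .060 163.6; python3 w.py w3
```

```text
t 8.5 tcp [ 0.7009 -0.0591  0.1111] yaw 163.69 tiltz [-0.0013  0.0001] j6 -1.48 g 0.658 F [-0.1 -0.8 -3.2]
slide now mm [ 223.  -103.6   51.4] dist 251
rot z deg 0.09 slide after mm [ 222.8 -103.9   51.4]
t 8.5 [ 0.701  -0.0591  0.1112]
```

View pics/w3.png

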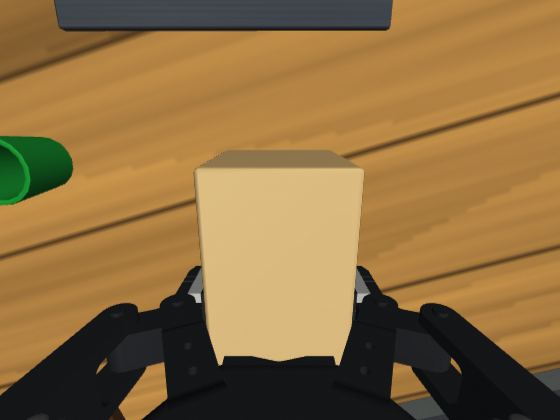

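>>> jog_arm --increments '[{"slide": [27.9,-13,0],"rotation": [0,0,0]},{"slide": [27.9,-13,0],"rotation": [0,0,0]},{"slide": [27.9,-13,0],"rotation": [0,0,0]},{"slide": [27.9,-13,0],"rotation": [0,0,0]},{"slide": [27.9,-13,0],"rotation": [0,0,0]},{"slide": [27.9,-13,0],"rotation": [0,0,0]},{"slide": [27.9,-13,0],"rotation": [0,0,0]},{"slide": [27.9,-13,0],"rotation": [0,0,0]},{"slide": [0,0,25],"rotation": [0,0,0]},{"slide": [0,0,26],"rotation": [0,0,0]},{"slide": [0,0,0],"rotation": [0,0,0]},{"slide": [0,0,0],"rotation": [0,0,0]},{"slide": [0,0,0],"rotation": [0,0,0]},{"slide": [0,0,0],"rotation": [0,0,0]}]'

```text
time: 9.7
tool_pos: [0.4595, -0.0962, 0.0625]
tool_rot: [0.001, 0.143, 0.99, -0.0]
contact_force: [0.1, 0.3, -3.8]
gripper_width: 0.665
```

```bash
python3 go.py .4577 -.0958 .029 163.6; python3 w.py w4 narrow_seat:.494,.027; python3 go.py .4577 -.0958 .029 163.6
```

```text
t 9.7 tcp [ 0.4595 -0.0962  0.0625] yaw 163.6 tiltz [ 0.0026 -0.001 ] j6 -1.65 g 0.665 F [ 0.1  0.3 -3.8]
slide now mm [ 1.9 -0.1 33.5] dist 34
rot z deg 0.0 slide after mm [ 1.9 -0.1 33.5]
t 9.8 [ 0.4594 -0.0962  0.0625]
narrow_seat fit [ 0.4945  0.0278 -0.2883  0.9543] place [array([0.496 , 0.0262])] [421. 136. 519. 308.]
t 9.8 tcp [ 0.459 -0.096  0.062] yaw 163.59 tiltz [ 0.002  -0.0008] j6 -1.65 g 0.657 F [ 0.5 -0.1 -3.9]
slide now mm [ 1.4 -0.2 33. ] dist 33
rot z deg -0.01 slide after mm [ 1.4 -0.2 33. ]
```

View pics/w4.png

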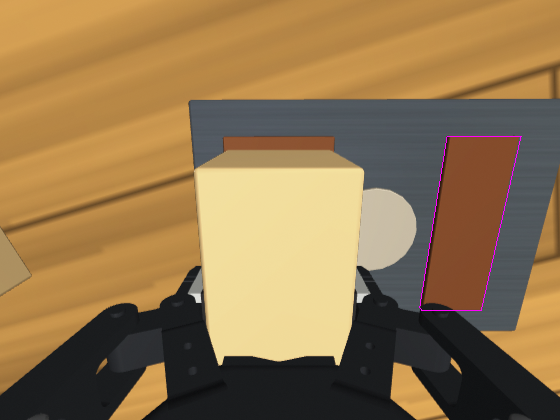

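>>> jog_arm --increments '[{"slide": [1,0,15],"rotation": [0,0,0]},{"slide": [0,0,10],"rotation": [0,0,0]},{"slide": [0,0,4],"rotation": [0,0,0]},{"slide": [0,0,0],"rotation": [0,0,0]},{"slide": [0,0,0],"rotation": [0,0,0]}]'

```text
time: 10.27
tool_pos: [0.4571, -0.0954, 0.0317]
tool_rot: [-0.0, 0.143, 0.99, 0.0]
contact_force: [0.5, 0.3, -3.0]
gripper_width: 0.658
```

>>> jog_arm --increments '[{"slide": [0,0,2],"rotation": [0,0,0]},{"slide": [0,0,0],"rotation": [0,0,0]},{"slide": [0,0,0],"rotation": [0,0,0]}]'

```text
time: 10.52
tool_pos: [0.4572, -0.0955, 0.0315]
tool_rot: [-0.001, 0.143, 0.99, 0.0]
contact_force: [-7.2, 2.5, 10.5]
gripper_width: 0.659
```

>>> jog_arm --increments '[{"slide": [0,0,0],"rotation": [0,0,0]},{"slide": [0,0,0],"rotation": [0,0,0]},{"slide": [0,0,0],"rotation": [0,0,0]},{"slide": [0,0,0],"rotation": [0,0,0]},{"slide": [0,0,0],"rotation": [0,0,0]},{"slide": [0,0,-10],"rotation": [0,0,0]},{"slide": [0,0,-30],"rotation": [0,0,0]},{"slide": [0,0,-30],"rotation": [0,0,0]},{"slide": [0,0,-30],"rotation": [0,0,0]},{"slide": [0,0,-30],"rotation": [0,0,0]},{"slide": [0,0,-20],"rotation": [0,0,0]},{"slide": [0,0,0],"rotation": [0,0,0]},{"slide": [0,0,0],"rotation": [0,0,0]},{"slide": [0,0,0],"rotation": [0,0,0]}]' --fingers 1.0

```text
time: 11.68
tool_pos: [0.4564, -0.0952, 0.179]
tool_rot: [-0.001, 0.143, 0.99, 0.0]
contact_force: [-0.4, -0.4, -0.6]
gripper_width: 1.001
```

```bash
python3 w.py w5 narrow_seat:.494,.027 hearth:.4757,-.0344 thin_brick_mid:.386,-.304 thick_brick_mid:.4577,-.0958,.012; python3 go.py .386 -.304 .18 180
```

```text
t 11.7 [ 0.456  -0.0951  0.1782]
narrow_seat fit [0.4939 0.0272 2.8512 0.9533] place [array([0.4943, 0.0236])] [372. 133. 430. 248.]
hearth fit [ 0.4765 -0.0349 -0.283   0.5942] place [array([ 0.4743, -0.039 ])] [221. 111. 462. 266.]
thin_brick_mid fit [ 0.3884 -0.3058  3.2286  0.97  ] place [array([ 0.3887, -0.3044])] [  3. 132. 111. 263.]
thick_brick_mid fit [ 0.4564 -0.0953 -0.2857  0.9725] place [array([ 0.4542, -0.0976])] [241. 138. 316. 273.]
t 12.1 tcp [ 0.4568 -0.0954  0.1792] yaw 163.57 tiltz [-0.0008  0.0003] j6 -1.65 g 1.006 F [-0.3 -0.8 -0.6]
slide now mm [   8.9 -220.1   -0.8] dist 220
rot z deg -16.43 slide after mm [  70.8 -208.6   -0.8]
```

View pics/w5.png

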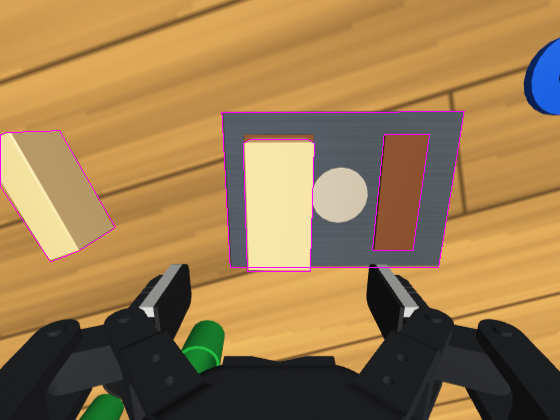

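```bash
python3 go.py .388 -.3055 .12 185
```

```text
t 12.1 tcp [ 0.4568 -0.0954  0.1792] yaw 163.57 tiltz [-0.0008  0.0003] j6 -1.65 g 1.006 F [-0.3 -0.8 -0.6]
slide now mm [   6.5 -221.    59.2] dist 229
rot z deg -21.43 slide after mm [  86.8 -203.3   59.2]
```

>>> jog_arm --increments '[{"slide": [0,0,0],"rotation": [0,0,-7.1]},{"slide": [0,0,0],"rotation": [0,0,-7.1]},{"slide": [0,0,0],"rotation": [0,0,-7.1]},{"slide": [12.4,-29,8.5],"rotation": [0,0,0]},{"slide": [12.4,-29,8.5],"rotation": [0,0,0]},{"slide": [12.4,-29,8.5],"rotation": [0,0,0]},{"slide": [12.4,-29,8.5],"rotation": [0,0,0]},{"slide": [12.4,-29,8.5],"rotation": [0,0,0]},{"slide": [12.4,-29,8.5],"rotation": [0,0,0]},{"slide": [12.4,-29,8.5],"rotation": [0,0,0]},{"slide": [0,0,0],"rotation": [0,0,0]},{"slide": [0,0,0],"rotation": [0,0,0]},{"slide": [0,0,0],"rotation": [0,0,0]},{"slide": [0,0,0],"rotation": [0,0,0]}]'

```text
time: 13.3
tool_pos: [0.3881, -0.3044, 0.1205]
tool_rot: [0.0, -0.043, 0.999, -0.0]
contact_force: [0.6, 0.2, -0.2]
gripper_width: 0.998
```

```bash
python3 w.py w6 thin_brick_mid:.388,-.3055; python3 go.py .388 -.3055 .018 185
```

```text
t 13.3 [ 0.3882 -0.3044  0.1206]
thin_brick_mid nomask []
t 13.4 tcp [ 0.3882 -0.3044  0.1206] yaw -175.04 tiltz [ 0.0006 -0.0005] j6 -2.47 g 0.999 F [-0.5  0.5 -0.1]
slide now mm [  0.4  -1.1 102.6] dist 103
rot z deg -0.04 slide after mm [  0.4  -1.1 102.6]
```

View pics/w6.png

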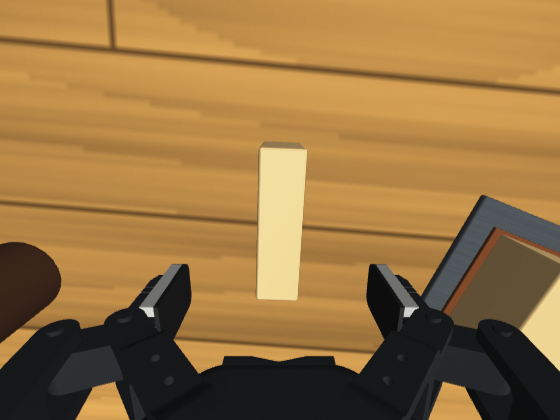

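Run:
```python
from h import *
f=optics.grab_frame('wrist')
P=np.array([ray(f,u,.064) for u in[(260.5,149),(306.5,150),(257,298.5),(298,299.5)]]);print(P,P.mean(0),np.degrees(np.arctan2(*(P[0]+P[1]-P[2]-P[3])[::-1])))
```

```text
[[ 0.333628   -0.32105123]
 [ 0.33163673 -0.2910957 ]
 [ 0.44492074 -0.31584566]
 [ 0.44304404 -0.2847906 ]] [ 0.38830738 -0.3031958 ] -177.04119280608467
```

>>> jog_arm --increments '[{"slide": [0,1,20],"rotation": [0,0,2]},{"slide": [0,0,30],"rotation": [0,0,0]},{"slide": [0,0,30],"rotation": [0,0,0]},{"slide": [0,0,22],"rotation": [0,0,0]},{"slide": [0,0,0],"rotation": [0,0,0]},{"slide": [0,0,0],"rotation": [0,0,0]},{"slide": [0,0,0],"rotation": [0,0,0]}]'

```text
time: 14.08
tool_pos: [0.3886, -0.3047, 0.0198]
tool_rot: [0.001, -0.025, 1.0, -0.001]
contact_force: [0.5, 0.1, 0.6]
gripper_width: 1.002
```

>>> jog_arm --increments '[{"slide": [0,0,0],"rotation": [0,0,0]},{"slide": [0,0,0],"rotation": [0,0,0]},{"slide": [0,0,0],"rotation": [0,0,0]},{"slide": [0,0,0],"rotation": [0,0,0]},{"slide": [0,0,0],"rotation": [0,0,0]},{"slide": [0,0,0],"rotation": [0,0,0]},{"slide": [0,0,0],"rotation": [0,0,0]},{"slide": [0,0,0],"rotation": [0,0,0]},{"slide": [0,0,0],"rotation": [0,0,0]},{"slide": [0,0,0],"rotation": [0,0,0]}]' --fingers 0.1

```text
time: 14.92
tool_pos: [0.3881, -0.3046, 0.0191]
tool_rot: [0.0, -0.025, 1.0, -0.0]
contact_force: [0.1, 1.4, 5.7]
gripper_width: 0.366
```

>>> jog_arm --increments '[{"slide": [0,0,-10],"rotation": [0,0,0]},{"slide": [0,0,-30],"rotation": [0,0,0]},{"slide": [0,0,-30],"rotation": [0,0,0]},{"slide": [0,0,-30],"rotation": [0,0,0]},{"slide": [0,0,-30],"rotation": [0,0,6.4]},{"slide": [0,0,0],"rotation": [0,0,6.5]},{"slide": [0,0,0],"rotation": [0,0,6.4]},{"slide": [0,0,0],"rotation": [0,0,0]},{"slide": [0,0,0],"rotation": [0,0,0]},{"slide": [0,0,0],"rotation": [0,0,0]}]'

```text
time: 15.75
tool_pos: [0.3871, -0.3035, 0.1473]
tool_rot: [-0.001, 0.142, 0.99, 0.001]
contact_force: [0.6, 0.7, -1.0]
gripper_width: 0.365
```

```bash
python3 go.py .494 .0272 .067 163.6; python3 w.py w7
```

```text
t 15.8 tcp [ 0.3871 -0.3035  0.1473] yaw 163.7 tiltz [-0.0013  0.0014] j6 -2.1 g 0.365 F [ 0.6  0.7 -1. ]
slide now mm [ -9.9 347.4  80.6] dist 357
rot z deg 0.1 slide after mm [ -9.3 347.4  80.6]
t 15.8 [ 0.3871 -0.3036  0.1473]
```

View pics/w7.png

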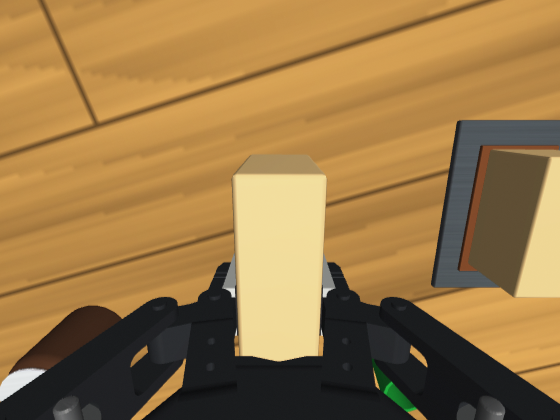

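>>> jog_arm --increments '[{"slide": [-0.7,31.6,0],"rotation": [0,0,0]},{"slide": [-0.7,31.6,0],"rotation": [0,0,0]},{"slide": [-0.7,31.6,0],"rotation": [0,0,0]},{"slide": [-0.7,31.6,0],"rotation": [0,0,0]},{"slide": [-0.7,31.6,0],"rotation": [0,0,0]},{"slide": [-0.7,31.6,0],"rotation": [0,0,0]},{"slide": [-0.7,31.6,0],"rotation": [0,0,0]},{"slide": [-0.7,31.6,0],"rotation": [0,0,0]},{"slide": [-0.7,31.6,0],"rotation": [0,0,0]},{"slide": [-0.7,31.6,0],"rotation": [0,0,0]},{"slide": [-0.7,31.4,0],"rotation": [0,0,0]},{"slide": [0,0,30],"rotation": [0,0,0]},{"slide": [0,0,30],"rotation": [0,0,0]},{"slide": [0,0,15],"rotation": [0,0,0]},{"slide": [0,0,0],"rotation": [0,0,0]},{"slide": [0,0,0],"rotation": [0,0,0]},{"slide": [0,0,0],"rotation": [0,0,0]},{"slide": [0,0,0],"rotation": [0,0,0]}]'

```text
time: 17.3
tool_pos: [0.4947, 0.0267, 0.0752]
tool_rot: [0.002, 0.143, 0.99, 0.0]
contact_force: [0.5, 0.2, -1.4]
gripper_width: 0.369
```

```bash
python3 w.py w8; python3 go.py .4924 .0272 .031 163.6
```

```text
t 17.4 [0.4947 0.0266 0.0752]
t 17.4 tcp [0.4947 0.0266 0.0752] yaw 163.56 tiltz [ 0.0035 -0.0003] j6 -1.38 g 0.367 F [-0.2 -0.5 -1.7]
slide now mm [ 2.5 -0.1 44.2] dist 44
rot z deg -0.04 slide after mm [ 2.5 -0.1 44.2]
```

View pics/w8.png

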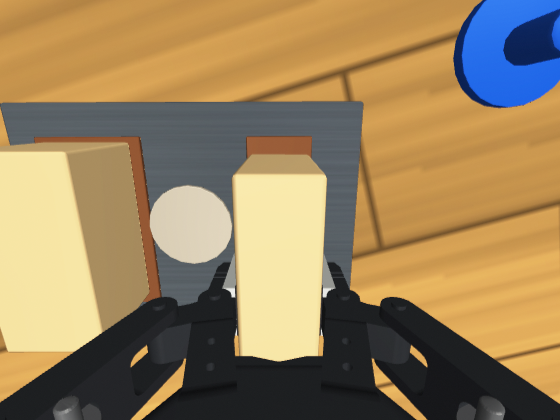

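>>> jog_arm --increments '[{"slide": [1,0,20],"rotation": [0,0,0]},{"slide": [0,0,15],"rotation": [0,0,0]},{"slide": [0,0,5],"rotation": [0,0,0]},{"slide": [0,0,2],"rotation": [0,0,0]},{"slide": [0,0,0],"rotation": [0,0,0]},{"slide": [0,0,0],"rotation": [0,0,0]},{"slide": [0,0,0],"rotation": [0,0,0]}]'

```text
time: 17.93
tool_pos: [0.4934, 0.0271, 0.0324]
tool_rot: [0.001, 0.143, 0.99, 0.0]
contact_force: [0.3, -0.5, -2.4]
gripper_width: 0.367
```

>>> jog_arm --increments '[{"slide": [0,0,2],"rotation": [0,0,0]},{"slide": [0,0,0],"rotation": [0,0,0]},{"slide": [0,0,0],"rotation": [0,0,0]}]'

```text
time: 18.18
tool_pos: [0.4937, 0.0271, 0.0312]
tool_rot: [0.001, 0.143, 0.99, 0.0]
contact_force: [-1.0, 0.2, 6.1]
gripper_width: 0.368
```

>>> jog_arm --increments '[{"slide": [0,0,0],"rotation": [0,0,0]},{"slide": [0,0,0],"rotation": [0,0,0]},{"slide": [0,0,0],"rotation": [0,0,0]},{"slide": [0,0,0],"rotation": [0,0,0]},{"slide": [0,0,0],"rotation": [0,0,0]},{"slide": [0,0,-10],"rotation": [0,0,0]},{"slide": [0,0,-30],"rotation": [0,0,0]},{"slide": [0,0,-30],"rotation": [0,0,0]},{"slide": [0,0,-30],"rotation": [0,0,0]},{"slide": [0,0,-30],"rotation": [0,0,0]},{"slide": [0,0,-30],"rotation": [0,0,0]},{"slide": [0,0,-20],"rotation": [0,0,0]},{"slide": [0,0,0],"rotation": [0,0,0]},{"slide": [0,0,0],"rotation": [0,0,0]},{"slide": [0,0,0],"rotation": [0,0,0]},{"slide": [0,0,0],"rotation": [0,0,0]}]' --fingers 0.75

```text
time: 19.52
tool_pos: [0.4912, 0.0274, 0.2072]
tool_rot: [-0.002, 0.143, 0.99, -0.0]
contact_force: [0.3, -0.4, -0.0]
gripper_width: 0.752
```

```bash
python3 w.py w9 narrow_seat:.494,.027 hearth:.4757,-.0344 thin_brick_mid:.494,.0272,.012 thick_brick_mid:.4577,-.0958,.012; python3 go.py .606 -.326 .16 90
```

```text
t 19.6 [0.4912 0.0273 0.2071]
narrow_seat fit [0.4903 0.0242 2.7953 0.0612] place [] [260. 136. 299. 190.]
hearth fit [ 0.4762 -0.0336  2.8562  0.524 ] place [array([ 0.4729, -0.0356])] [108. 111. 330. 258.]
thin_brick_mid fit [ 0.4954  0.0263 -0.296   0.9392] place [array([0.4933, 0.0287])] [264. 143. 295. 260.]
thick_brick_mid fit [ 0.4554 -0.0949 -0.2852  0.9713] place [array([ 0.4538, -0.0959])] [102. 138. 196. 260.]
t 20.0 tcp [0.4923 0.0273 0.209 ] yaw 163.57 tiltz [-0.0003  0.    ] j6 -1.38 g 0.748 F [-0.3  0.1 -0.2]
slide now mm [-209.  -306.6   49. ] dist 374
rot z deg 73.57 slide after mm [-353.3  113.8   49. ]
```

View pics/w9.png

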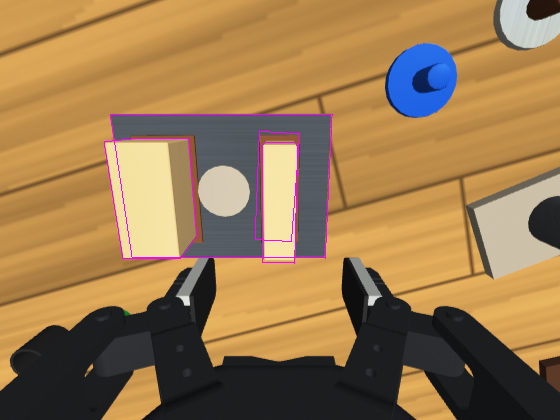

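>>> jog_arm --increments '[{"slide": [0,0,0],"rotation": [0,0,7]},{"slide": [0,0,0],"rotation": [0,0,7]},{"slide": [0,0,0],"rotation": [0,0,7]},{"slide": [0,0,0],"rotation": [0,0,7]},{"slide": [0,0,0],"rotation": [0,0,7]},{"slide": [0,0,0],"rotation": [0,0,7]},{"slide": [0,0,0],"rotation": [0,0,7]},{"slide": [0,0,0],"rotation": [0,0,7]},{"slide": [0,0,0],"rotation": [0,0,7]},{"slide": [0,0,0],"rotation": [0,0,7]},{"slide": [0,0,0],"rotation": [0,0,7]},{"slide": [0,0,0],"rotation": [0,0,7]},{"slide": [0,0,0],"rotation": [0,0,6]},{"slide": [0,0,0],"rotation": [0,0,0]},{"slide": [0,0,0],"rotation": [0,0,0]}]' --fingers 1.0

```text
time: 21.22
tool_pos: [0.4923, 0.0272, 0.2092]
tool_rot: [0.0, 0.8, 0.6, 0.0]
contact_force: [-0.9, 0.4, 0.5]
gripper_width: 1.002
```

```bash
python3 go.py .606 -.326 .14 73.6
```

```text
t 21.2 tcp [0.4923 0.0272 0.2092] yaw 73.72 tiltz [ 0.0001 -0.    ] j6 0.19 g 1.002 F [-0.9  0.4  0.5]
slide now mm [-307.2  208.1   69.3] dist 377
rot z deg 0.12 slide after mm [-306.8  208.8   69.3]
```

>>> jog_arm --increments '[{"slide": [-27.9,18.9,0],"rotation": [0,0,0]},{"slide": [-27.9,18.9,0],"rotation": [0,0,0]},{"slide": [-27.9,18.9,0],"rotation": [0,0,0]},{"slide": [-27.9,18.9,0],"rotation": [0,0,0]},{"slide": [-27.9,18.9,0],"rotation": [0,0,0]},{"slide": [-27.9,18.9,9],"rotation": [0,0,0]},{"slide": [-27.9,18.9,10],"rotation": [0,0,0]},{"slide": [-27.9,18.9,10],"rotation": [0,0,0]},{"slide": [-27.9,18.9,10],"rotation": [0,0,0]},{"slide": [-27.9,18.9,10],"rotation": [0,0,0]},{"slide": [-27.9,18.9,10],"rotation": [0,0,0]},{"slide": [0,0,10],"rotation": [0,0,0]},{"slide": [0,0,0],"rotation": [0,0,0]},{"slide": [0,0,0],"rotation": [0,0,0]},{"slide": [0,0,0],"rotation": [0,0,0]},{"slide": [0,0,0],"rotation": [0,0,0]}]'

```text
time: 22.55
tool_pos: [0.6053, -0.325, 0.1415]
tool_rot: [0.001, 0.8, 0.6, 0.0]
contact_force: [0.4, 0.7, 0.3]
gripper_width: 0.998
```

```bash
python3 w.py w10 crucible_mid:.606,-.326; python3 go.py .606 -.326 .013 73.6
```

```text
t 22.6 [ 0.6054 -0.3251  0.1416]
crucible_mid fit [ 0.6079 -0.3257  0.0908  0.9486] place [array([ 0.6073, -0.3206])] [251. 176. 310. 246.]
t 22.7 tcp [ 0.6053 -0.3253  0.1414] yaw 73.64 tiltz [ 0.0013 -0.0008] j6 -0.32 g 0.999 F [0.6 0.1 0.3]
slide now mm [ -0.4   0.7 128.4] dist 128
rot z deg 0.04 slide after mm [ -0.4   0.7 128.4]
```

View pics/w10.png

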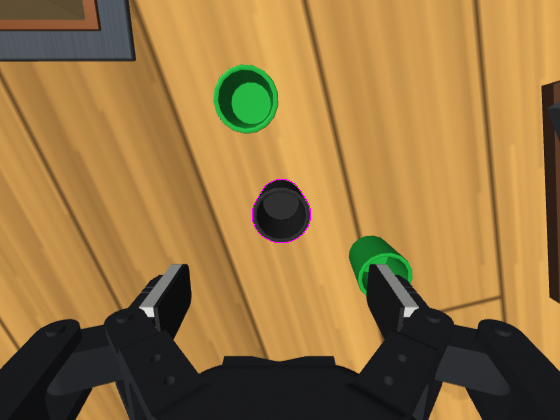

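>>> jog_arm --increments '[{"slide": [0.3,2.5,20],"rotation": [0,0,0]},{"slide": [0,0,30],"rotation": [0,0,0]},{"slide": [0,0,30],"rotation": [0,0,0]},{"slide": [0,0,30],"rotation": [0,0,0]},{"slide": [0,0,18],"rotation": [0,0,0]},{"slide": [0,0,0],"rotation": [0,0,0]},{"slide": [0,0,0],"rotation": [0,0,0]},{"slide": [0,0,0],"rotation": [0,0,0]}]'

```text
time: 23.37
tool_pos: [0.6086, -0.3269, 0.0144]
tool_rot: [0.002, 0.801, 0.599, 0.001]
contact_force: [-0.0, -0.3, 0.2]
gripper_width: 1.0
```

>>> jog_arm --increments '[{"slide": [0,0,0],"rotation": [0,0,0]},{"slide": [0,0,0],"rotation": [0,0,0]},{"slide": [0,0,0],"rotation": [0,0,0]},{"slide": [0,0,0],"rotation": [0,0,0]},{"slide": [0,0,0],"rotation": [0,0,0]},{"slide": [0,0,0],"rotation": [0,0,0]},{"slide": [0,0,0],"rotation": [0,0,0]},{"slide": [0,0,0],"rotation": [0,0,0]},{"slide": [0,0,0],"rotation": [0,0,0]}]' --fingers 0.2

```text
time: 24.12
tool_pos: [0.608, -0.3269, 0.0144]
tool_rot: [0.001, 0.801, 0.599, 0.0]
contact_force: [-2.9, 2.2, 5.5]
gripper_width: 0.531
```

>>> jog_arm --increments '[{"slide": [0,0,-10],"rotation": [0,0,0]},{"slide": [0,0,-30],"rotation": [0,0,0]},{"slide": [0,0,-30],"rotation": [0,0,0]},{"slide": [0,0,-30],"rotation": [0,0,0]},{"slide": [0,0,-30],"rotation": [0,0,0]},{"slide": [0,0,0],"rotation": [0,0,0]},{"slide": [0,0,0],"rotation": [0,0,0]},{"slide": [0,0,0],"rotation": [0,0,0]},{"slide": [0,0,0],"rotation": [0,0,0]}]'

```text
time: 24.87
tool_pos: [0.6061, -0.3255, 0.1396]
tool_rot: [-0.002, 0.801, 0.599, -0.001]
contact_force: [-0.4, -0.2, -1.8]
gripper_width: 0.536
```

```bash
python3 w.py w11 crucible_mid:.608,-.3265,.13; python3 go.py .4758 -.0344 .08 73.6
```

```text
t 24.9 [ 0.606  -0.3255  0.1393]
crucible_mid fit [ 0.6072 -0.3222 -0.0596  0.8947] place [array([ 0.6083, -0.3228])] [222. 217. 334. 354.]
t 25.0 tcp [ 0.6064 -0.3257  0.1398] yaw 73.57 tiltz [-0.0031  0.0021] j6 -0.31 g 0.534 F [-0.2  0.1 -0.6]
slide now mm [ 242.4 -207.4   60.8] dist 325
rot z deg -0.03 slide after mm [ 242.5 -207.3   60.8]
```

View pics/w11.png

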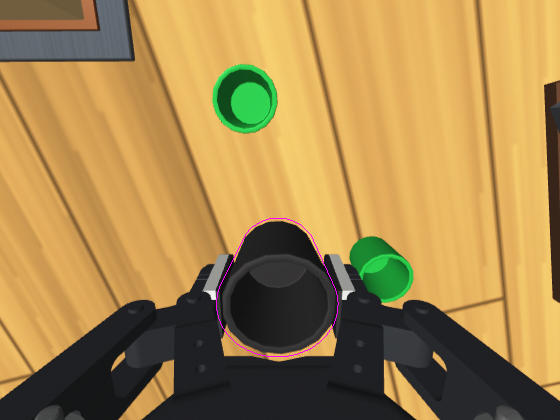

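```bash
python3 w.py w11b crucible_mid:.608,-.3265,.1255; python3 go.py .4758 -.0344 .08 73.6
```

```text
t 25.1 [ 0.6066 -0.3258  0.1403]
crucible_mid fit [ 0.607  -0.3251 -0.0289  0.9633] place [array([ 0.6062, -0.3245])] [223. 219. 332. 357.]
t 25.2 tcp [ 0.607  -0.3261  0.1411] yaw 73.57 tiltz [-0.0013  0.0009] j6 -0.31 g 0.538 F [ 0.1 -1.  -1.5]
slide now mm [ 242.6 -208.3   61.6] dist 326
rot z deg -0.03 slide after mm [ 242.8 -208.1   61.6]
```

>>> jog_arm --increments '[{"slide": [24.2,-20.8,0],"rotation": [0,0,0]},{"slide": [24.2,-20.8,0],"rotation": [0,0,0]},{"slide": [24.2,-20.8,0],"rotation": [0,0,0]},{"slide": [24.2,-20.8,0],"rotation": [0,0,0]},{"slide": [24.2,-20.8,0],"rotation": [0,0,0]},{"slide": [24.2,-20.8,0],"rotation": [0,0,0]},{"slide": [24.2,-20.8,0],"rotation": [0,0,0]},{"slide": [24.2,-20.8,0],"rotation": [0,0,0]},{"slide": [24.2,-20.8,0],"rotation": [0,0,0]},{"slide": [24.2,-20.8,0],"rotation": [0,0,0]},{"slide": [0,0,0],"rotation": [0,0,0]},{"slide": [0,0,20],"rotation": [0,0,0]},{"slide": [0,0,20],"rotation": [0,0,0]},{"slide": [0,0,0],"rotation": [0,0,0]},{"slide": [0,0,0],"rotation": [0,0,0]},{"slide": [0,0,0],"rotation": [0,0,0]},{"slide": [0,0,0],"rotation": [0,0,0]}]'

```text
time: 26.58
tool_pos: [0.4774, -0.0359, 0.1037]
tool_rot: [0.001, 0.801, 0.599, 0.001]
contact_force: [0.1, 0.8, -1.2]
gripper_width: 0.538
```

```bash
python3 w.py w12 ; python3 go.py .4758 -.0344 .0265 73.6
```

```text
t 26.6 [ 0.4774 -0.0359  0.1037]
t 26.6 tcp [ 0.4774 -0.0359  0.1037] yaw 73.55 tiltz [ 0.0024 -0.0006] j6 0.06 g 0.54 F [ 0.5  0.5 -1.2]
slide now mm [ 0.9 -2.1 77.2] dist 77
rot z deg -0.05 slide after mm [ 0.9 -2.1 77.2]
```

View pics/w12.png

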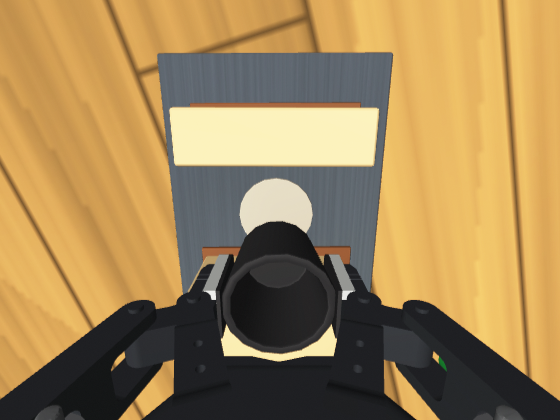

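>>> jog_arm --increments '[{"slide": [0,-1,25],"rotation": [0,0,0]},{"slide": [0,0,25],"rotation": [0,0,0]},{"slide": [0,0,15],"rotation": [0,0,0]},{"slide": [0,0,5],"rotation": [0,0,0]},{"slide": [0,0,2],"rotation": [0,0,0]},{"slide": [0,0,0],"rotation": [0,0,0]},{"slide": [0,0,0],"rotation": [0,0,0]},{"slide": [0,0,0],"rotation": [0,0,0]},{"slide": [0,0,0],"rotation": [0,0,0]}]'

```text
time: 27.38
tool_pos: [0.4764, -0.0353, 0.0315]
tool_rot: [0.001, 0.801, 0.599, 0.001]
contact_force: [0.7, -0.7, -1.7]
gripper_width: 0.535
```

```bash
python3 go.py .4758 -.0344 .0265 73.6
```

```text
t 27.4 tcp [ 0.4764 -0.0353  0.0315] yaw 73.57 tiltz [ 0.0024 -0.0006] j6 0.06 g 0.535 F [ 0.7 -0.7 -1.7]
slide now mm [ 0.7 -0.9  5. ] dist 5
rot z deg -0.03 slide after mm [ 0.7 -0.9  5. ]
```

>>> jog_arm --increments '[{"slide": [0.5,-0.5,2],"rotation": [0,0,0]},{"slide": [0,0,1.5],"rotation": [0,0,0]},{"slide": [0,0,0],"rotation": [0,0,0]},{"slide": [0,0,0],"rotation": [0,0,0]}]'

```text
time: 27.72
tool_pos: [0.4749, -0.0344, 0.0266]
tool_rot: [-0.0, 0.801, 0.599, -0.0]
contact_force: [-0.3, -0.4, -0.8]
gripper_width: 0.538
```

>>> jog_arm --increments '[{"slide": [0,0,1.5],"rotation": [0,0,0]},{"slide": [0,0,0],"rotation": [0,0,0]},{"slide": [0,0,0],"rotation": [0,0,0]}]'

```text
time: 27.97
tool_pos: [0.4751, -0.0344, 0.0264]
tool_rot: [-0.0, 0.801, 0.599, -0.0]
contact_force: [-4.4, 1.9, 8.5]
gripper_width: 0.538
```

Contact on the plinth; release and rise.

>>> jog_arm --increments '[{"slide": [0,0,0],"rotation": [0,0,0]},{"slide": [0,0,0],"rotation": [0,0,0]},{"slide": [0,0,0],"rotation": [0,0,0]},{"slide": [0,0,0],"rotation": [0,0,0]},{"slide": [0,0,0],"rotation": [0,0,0]},{"slide": [0,0,-10],"rotation": [0,0,0]},{"slide": [0,0,-20],"rotation": [0,0,0]},{"slide": [0,0,-30],"rotation": [0,0,0]},{"slide": [0,0,-30],"rotation": [0,0,0]},{"slide": [0,0,-30],"rotation": [0,0,0]},{"slide": [0,0,-30],"rotation": [0,0,0]},{"slide": [0,0,-30],"rotation": [0,0,0]},{"slide": [0,0,-10],"rotation": [0,0,0]},{"slide": [0,0,0],"rotation": [0,0,0]},{"slide": [0,0,0],"rotation": [0,0,0]},{"slide": [0,0,0],"rotation": [0,0,0]},{"slide": [0,0,0],"rotation": [0,0,0]},{"slide": [0,0,0],"rotation": [0,0,0]}]' --fingers 0.8

```text
time: 29.47
tool_pos: [0.474, -0.0343, 0.213]
tool_rot: [-0.001, 0.801, 0.599, -0.001]
contact_force: [-0.2, -0.6, -0.5]
gripper_width: 0.798
```

```bash
python3 w.py w13 hearth:.4757,-.0344 thin_brick_mid:.494,.0272,.012 thick_brick_mid:.4577,-.0958,.012 crucible_mid:.4758,-.0344,.012; python3 go.py .613 .3205 .20 73.6
```

```text
t 29.5 [ 0.4742 -0.0343  0.2133]
hearth fit [ 0.4761 -0.0345  2.8604  0.5159] place [array([ 0.4728, -0.0335])] [199.  74. 359. 276.]
thin_brick_mid fit [ 0.494   0.0266 -0.2851  0.9689] place [array([0.4945, 0.0263])] [219. 114. 343. 150.]
thick_brick_mid fit [ 0.4557 -0.0965 -0.279   0.9575] place [] [220. 213. 337. 287.]
crucible_mid fit [ 0.4743 -0.0327  0.0648  0.9302] place [array([ 0.4751, -0.0309])] [255. 169. 300. 219.]
t 29.9 tcp [ 0.4751 -0.0345  0.2152] yaw 73.57 tiltz [ 0.0001 -0.    ] j6 0.06 g 0.798 F [-0.3 -0.2  0.9]
slide now mm [379.5  31.9  15.3] dist 381
rot z deg -0.03 slide after mm [379.5  32.1  15.3]
```

View pics/w13.png

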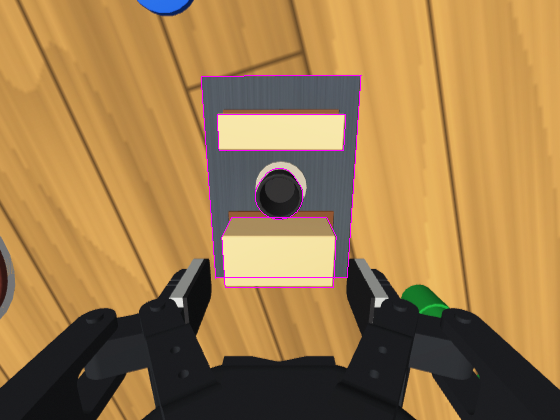

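>>> jog_arm --increments '[{"slide": [31.6,2.7,0],"rotation": [0,0,0]},{"slide": [31.6,2.7,0],"rotation": [0,0,0]},{"slide": [31.6,2.7,0],"rotation": [0,0,0]},{"slide": [31.6,2.7,0],"rotation": [0,0,0]},{"slide": [31.6,2.7,0],"rotation": [0,0,0]},{"slide": [31.6,2.7,0],"rotation": [0,0,0]},{"slide": [31.6,2.7,0],"rotation": [0,0,0]},{"slide": [31.6,2.7,0],"rotation": [0,0,0]},{"slide": [31.6,2.7,0],"rotation": [0,0,0]},{"slide": [31.6,2.7,0],"rotation": [0,0,0]},{"slide": [31.6,2.7,0],"rotation": [0,0,0]},{"slide": [31.6,2.7,0],"rotation": [0,0,0]},{"slide": [0,0,0],"rotation": [0,0,-6.2]},{"slide": [0,0,0],"rotation": [0,0,-6.2]},{"slide": [0,0,0],"rotation": [0,0,-6.3]},{"slide": [0,0,0],"rotation": [0,0,-6.3]},{"slide": [0,0,0],"rotation": [0,0,0]},{"slide": [0,0,0],"rotation": [0,0,0]},{"slide": [0,0,0],"rotation": [0,0,0]},{"slide": [0,0,0],"rotation": [0,0,0]}]' --fingers 1.0

```text
time: 31.58
tool_pos: [0.6134, 0.32, 0.2152]
tool_rot: [0.0, 0.653, 0.757, -0.0]
contact_force: [-0.7, -0.0, -1.2]
gripper_width: 1.0
```

```bash
python3 w.py w14 flue_mid:.613,.3205; python3 go.py .613 .3205 .16 98.5
```

```text
t 31.6 [0.6134 0.32   0.2152]
flue_mid fit [0.6135 0.3223 0.1474 0.9232] place [array([0.6153, 0.3239])] [234. 112. 323. 251.]
t 31.7 tcp [0.6134 0.32   0.2152] yaw 98.52 tiltz [0. 0.] j6 0.22 g 1.0 F [-0.1 -1.3 -0.5]
slide now mm [ 0.6 -0.3 55.2] dist 55
rot z deg 0.02 slide after mm [ 0.6 -0.3 55.2]
```

View pics/w14.png

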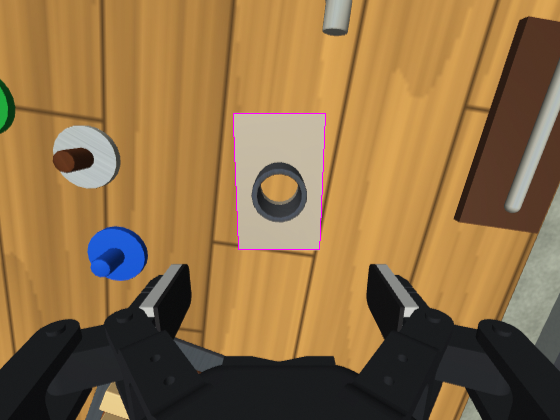

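>>> jog_arm --increments '[{"slide": [2.5,0,30],"rotation": [0,0,0]},{"slide": [0,0,30],"rotation": [0,0,0]},{"slide": [0,0,30],"rotation": [0,0,0]},{"slide": [0,0,20],"rotation": [0,0,0]},{"slide": [0,0,0],"rotation": [0,0,0]},{"slide": [0,0,0],"rotation": [0,0,0]},{"slide": [0,0,0],"rotation": [0,0,0]}]'

```text
time: 32.32
tool_pos: [0.6141, 0.323, 0.1072]
tool_rot: [0.001, 0.652, 0.758, 0.001]
contact_force: [0.1, 0.2, 1.3]
gripper_width: 0.997
```

```bash
python3 w.py w15 flue_mid:.6135,.3223; python3 go.py .6135 .3223 .026 98.5
```

```text
t 32.4 [0.6145 0.3231 0.1081]
flue_mid fit [0.6139 0.3219 0.1449 0.9512] place [array([0.6148, 0.3225])] [212. 110. 344. 307.]
t 32.5 tcp [0.6145 0.3231 0.1082] yaw 98.56 tiltz [0.0042 0.0017] j6 0.23 g 1.003 F [ 0.2  1.  -0.2]
slide now mm [-0.8 -1.5 82.2] dist 82
rot z deg 0.06 slide after mm [-0.8 -1.5 82.2]
```

View pics/w15.png

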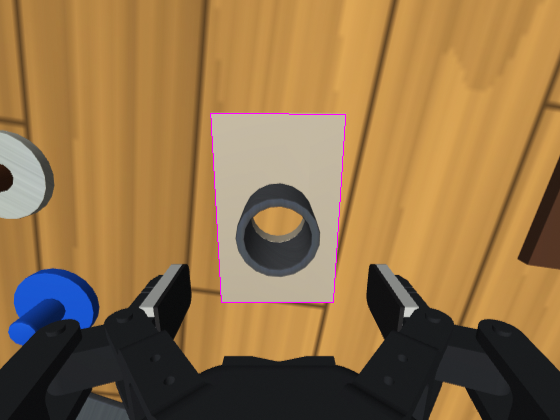

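>>> jog_arm --increments '[{"slide": [0,0,25],"rotation": [0,0,0]},{"slide": [0,0,30],"rotation": [0,0,0]},{"slide": [0,0,18],"rotation": [0,0,0]},{"slide": [0,0,6],"rotation": [0,0,0]},{"slide": [0,0,0],"rotation": [0,0,0]},{"slide": [0,0,0],"rotation": [0,0,0]},{"slide": [0,0,0],"rotation": [0,0,0]}]'

```text
time: 33.05
tool_pos: [0.6147, 0.3232, 0.029]
tool_rot: [0.001, 0.652, 0.758, 0.002]
contact_force: [0.8, 0.4, -0.1]
gripper_width: 0.998
```

>>> jog_arm --increments '[{"slide": [0,0,0],"rotation": [0,0,0]},{"slide": [0,0,0],"rotation": [0,0,0]},{"slide": [0,0,0],"rotation": [0,0,0]},{"slide": [0,0,0],"rotation": [0,0,0]},{"slide": [0,0,0],"rotation": [0,0,0]},{"slide": [0,0,0],"rotation": [0,0,0]},{"slide": [0,0,0],"rotation": [0,0,0]},{"slide": [0,0,0],"rotation": [0,0,0]}]' --fingers 0.2

```text
time: 33.72
tool_pos: [0.6137, 0.3229, 0.0279]
tool_rot: [0.0, 0.652, 0.758, 0.001]
contact_force: [-2.1, -0.0, 5.7]
gripper_width: 0.634
```

>>> jog_arm --increments '[{"slide": [0,0,-8],"rotation": [0,0,0]},{"slide": [0,0,-20],"rotation": [0,0,0]},{"slide": [0,0,-30],"rotation": [0,0,0]},{"slide": [0,0,-30],"rotation": [0,0,0]},{"slide": [0,0,-30],"rotation": [0,0,0]},{"slide": [0,0,-22],"rotation": [0,0,0]},{"slide": [0,0,0],"rotation": [0,0,0]},{"slide": [0,0,0],"rotation": [0,0,0]},{"slide": [0,0,0],"rotation": [0,0,0]},{"slide": [0,0,0],"rotation": [0,0,0]}]'

```text
time: 34.55
tool_pos: [0.611, 0.3217, 0.1619]
tool_rot: [-0.002, 0.652, 0.758, -0.003]
contact_force: [-1.0, -0.0, -5.7]
gripper_width: 0.636
```

```bash
python3 w.py w16 flue_mid:.6135,.3223,.139; python3 go.py .4758 -.0344 .15 73.6
python3 - <<'E'
from h import *
cv2.imwrite('pics/s16.png',optics.grab_frame('scene')['frame'])
E
```

```text
t 34.6 [0.6111 0.3218 0.1621]
flue_mid nomask [array([0.612 , 0.3239])]
t 34.7 tcp [0.6119 0.322  0.1634] yaw 98.57 tiltz [-0.0039 -0.0016] j6 0.23 g 0.629 F [-1.2  1.1 -5.8]
slide now mm [-332.2 -187.6   14.5] dist 382
rot z deg 24.97 slide after mm [-380.3  -29.8   14.5]
```

View pics/w16.png

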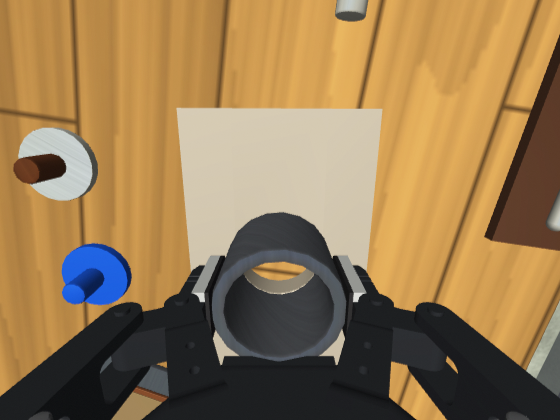

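View pics/s16.png

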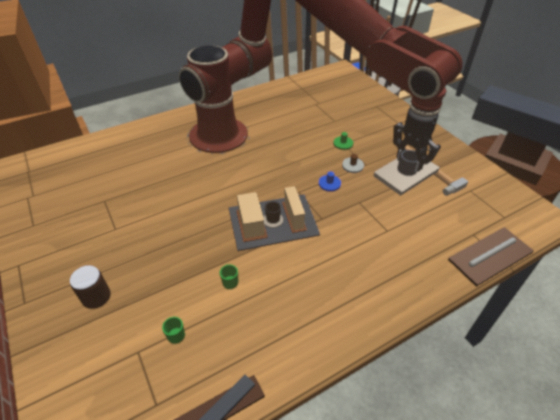

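>>> jog_arm --increments '[{"slide": [0,0,0],"rotation": [0,0,5]},{"slide": [0,0,0],"rotation": [0,0,5]},{"slide": [0,0,0],"rotation": [0,0,5]},{"slide": [0,0,0],"rotation": [0,0,5]},{"slide": [0,0,0],"rotation": [0,0,5]},{"slide": [0,0,0],"rotation": [0,0,0]},{"slide": [0,0,0],"rotation": [0,0,0]},{"slide": [0,0,0],"rotation": [0,0,0]}]'

```text
time: 35.42
tool_pos: [0.6129, 0.3225, 0.1658]
tool_rot: [-0.0, 0.8, 0.6, -0.0]
contact_force: [0.3, 0.9, -5.9]
gripper_width: 0.629
```

```bash
python3 go.py .4758 -.0344 .15 73.6
```

```text
t 35.4 tcp [0.6129 0.3225 0.1658] yaw 73.68 tiltz [-0.0004 -0.0002] j6 0.66 g 0.629 F [ 0.3  0.9 -5.9]
slide now mm [-381.   -31.2   16. ] dist 383
rot z deg 0.08 slide after mm [-381.1  -30.7   16. ]
```

>>> jog_arm --increments '[{"slide": [-18,-1.5,0],"rotation": [0,0,0]},{"slide": [-28,-2.2,0],"rotation": [0,0,0]},{"slide": [-28,-2.2,0],"rotation": [0,0,0]},{"slide": [-28,-2.2,0],"rotation": [0,0,0]},{"slide": [-28,-2.2,0],"rotation": [0,0,0]},{"slide": [-28,-2.2,0],"rotation": [0,0,0]},{"slide": [-28,-2.2,0],"rotation": [0,0,0]},{"slide": [-28,-2.2,0],"rotation": [0,0,0]},{"slide": [-28,-2.2,0],"rotation": [0,0,0]},{"slide": [-28,-2.2,0],"rotation": [0,0,0]},{"slide": [-28,-2.2,0],"rotation": [0,0,0]},{"slide": [-28,-2.2,0],"rotation": [0,0,0]},{"slide": [-28,-2.2,0],"rotation": [0,0,0]},{"slide": [-17,-3.2,0],"rotation": [0,0,0]},{"slide": [-10,-1,0],"rotation": [0,0,0]},{"slide": [0,0,0],"rotation": [0,0,0]},{"slide": [0,0,0],"rotation": [0,0,0]},{"slide": [0,0,0],"rotation": [0,0,0]},{"slide": [0,0,0],"rotation": [0,0,0]},{"slide": [0,0,0],"rotation": [0,0,0]}]'

```text
time: 37.08
tool_pos: [0.4747, -0.0331, 0.1662]
tool_rot: [-0.0, 0.8, 0.599, 0.0]
contact_force: [-0.3, -0.0, -5.7]
gripper_width: 0.63
```

```bash
python3 w.py w17 ; python3 go.py .4758 -.0344 .1035 73.6
```

```text
t 37.1 [ 0.4746 -0.0331  0.1661]
t 37.1 tcp [ 0.4746 -0.0331  0.1661] yaw 73.65 tiltz [-0.0002  0.0002] j6 0.06 g 0.63 F [ 0.6  0.7 -5.6]
slide now mm [-0.9  1.5 62.6] dist 63
rot z deg 0.05 slide after mm [-0.9  1.5 62.6]
```

View pics/w17.png

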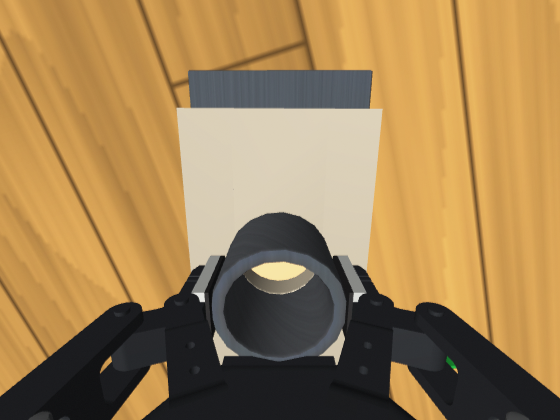

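>>> jog_arm --increments '[{"slide": [-1,1.5,15],"rotation": [0,0,0]},{"slide": [0,0,20],"rotation": [0,0,0]},{"slide": [0,0,15],"rotation": [0,0,0]},{"slide": [0,0,7],"rotation": [0,0,0]},{"slide": [0,0,2],"rotation": [0,0,0]},{"slide": [0,0,0],"rotation": [0,0,0]},{"slide": [0,0,0],"rotation": [0,0,0]},{"slide": [0,0,0],"rotation": [0,0,0]},{"slide": [0,0,0],"rotation": [0,0,0]}]'

```text
time: 37.88
tool_pos: [0.4765, -0.0354, 0.1085]
tool_rot: [0.001, 0.801, 0.599, 0.001]
contact_force: [-0.2, -0.1, -4.8]
gripper_width: 0.628
```

>>> jog_arm --increments '[{"slide": [0,0,1.5],"rotation": [0,0,0]},{"slide": [0,0,0],"rotation": [0,0,0]},{"slide": [0,0,0],"rotation": [0,0,0]},{"slide": [0,0,0],"rotation": [0,0,0]}]'

```text
time: 38.22
tool_pos: [0.4756, -0.0352, 0.1058]
tool_rot: [0.0, 0.801, 0.599, 0.0]
contact_force: [-0.5, -0.3, -5.8]
gripper_width: 0.632
```

>>> jog_arm --increments '[{"slide": [0,0,1.5],"rotation": [0,0,0]},{"slide": [0,0,0],"rotation": [0,0,0]},{"slide": [0,0,0],"rotation": [0,0,0]},{"slide": [0,0,0],"rotation": [0,0,0]}]'

```text
time: 38.55
tool_pos: [0.4755, -0.0352, 0.1041]
tool_rot: [-0.0, 0.801, 0.599, -0.0]
contact_force: [-0.0, -0.3, -5.4]
gripper_width: 0.629
```

>>> jog_arm --increments '[{"slide": [0,0,1.5],"rotation": [0,0,0]},{"slide": [0,0,0],"rotation": [0,0,0]},{"slide": [0,0,0],"rotation": [0,0,0]},{"slide": [0,0,0],"rotation": [0,0,0]}]'

```text
time: 38.88
tool_pos: [0.4759, -0.0353, 0.1039]
tool_rot: [0.0, 0.801, 0.599, 0.0]
contact_force: [-4.9, 0.7, 4.7]
gripper_width: 0.635
```

>>> jog_arm --increments '[{"slide": [0,0,0],"rotation": [0,0,0]},{"slide": [0,0,0],"rotation": [0,0,0]},{"slide": [0,0,0],"rotation": [0,0,0]},{"slide": [0,0,0],"rotation": [0,0,0]},{"slide": [0,0,0],"rotation": [0,0,0]},{"slide": [0,0,-10],"rotation": [0,0,0]},{"slide": [0,0,-20],"rotation": [0,0,0]},{"slide": [0,0,-30],"rotation": [0,0,0]},{"slide": [0,0,-30],"rotation": [0,0,0]},{"slide": [0,0,-30],"rotation": [0,0,0]},{"slide": [0,0,-30],"rotation": [0,0,0]},{"slide": [0,0,0],"rotation": [0,0,0]},{"slide": [0,0,0],"rotation": [0,0,0]},{"slide": [0,0,0],"rotation": [0,0,0]},{"slide": [0,0,0],"rotation": [0,0,0]}]' --fingers 0.95

```text
time: 40.13
tool_pos: [0.4748, -0.035, 0.2512]
tool_rot: [-0.001, 0.801, 0.599, -0.001]
contact_force: [-0.3, -0.4, 0.2]
gripper_width: 0.952
```

```bash
python3 w.py w18 flue_mid:.4758,-.035,.076; python3 go.py .387 .320 .20 98.5
python3 - <<'E'
from h import *
cv2.imwrite('pics/s18.png',optics.grab_frame('scene')['frame'][130:280,180:380].repeat(3,0).repeat(3,1))
E
```

```text
t 40.2 [ 0.4747 -0.035   0.2509]
flue_mid nomask [array([ 0.4792, -0.0361])]
t 40.3 tcp [ 0.4749 -0.035   0.2511] yaw 73.57 tiltz [-0.0027  0.0006] j6 0.06 g 0.951 F [-1.   0.1  0.3]
slide now mm [ 315.7 -184.6   51.6] dist 369
rot z deg -24.93 slide after mm [364.1 -34.3  51.6]
```

View pics/w18.png

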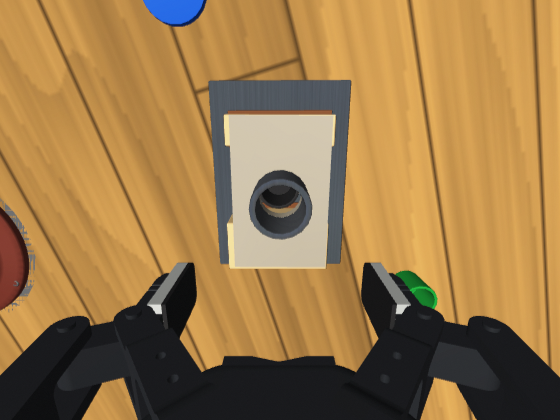

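View pics/s18.png

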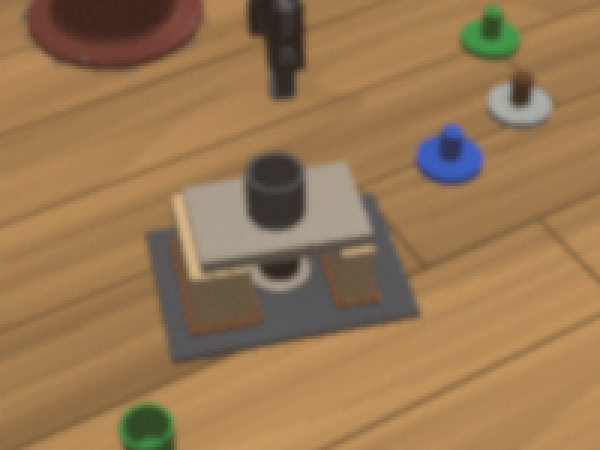

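```bash
python3 - <<'E'
from h import *
f=optics.grab_frame('wrist')
P=np.array([ray(f,u,.092) for u in[(230,114),(335,114),(229,268),(326,268)]]);print(P,P.mean(0),np.degrees(np.arctan2(*(P[0]-P[2])[::-1])))
for s in range(2):
  f=optics.grab_frame('wrist')
  for d in silhouettes('flue_mid','wrist'): print(d['bbox'],d['score'],np.round(fit('flue_mid',[(f,d['mask'])],(.4758,-.035),.076,[-.28]),4))
E
python3 b.py 2>&1 | grep -v seat
python3 - <<'E'
from h import *
for c in('top','scene'):
  f=optics.grab_frame(c)
  for d in silhouettes('flue_mid',c): print(c,d['bbox'],d['score'],np.round(fit('flue_mid',[(f,d['mask'])],(.4758,-.035),.076,[-.28]),4))
E
```

```text
[[ 0.45314173  0.05497267]
 [ 0.54942339  0.02667783]
 [ 0.39885422 -0.0989512 ]
 [ 0.50242678 -0.12915007]] [ 0.47596153 -0.03661269] 70.57272991344296
[228.8, 113.1, 333.2, 268.4] 0.72 [ 0.4763 -0.036  -0.2904  0.9376]
[225.8, 208.8, 295.9, 271.4] 0.19 [ 0.433  -0.1281 -0.086   0.0319]
[229.3, 112.8, 332.6, 270.1] 0.63 [ 0.4761 -0.0364 -0.2915  0.9354]
hearth [('top', np.float64(0.4721), np.float64(-0.0345), np.float64(2.8546), np.float64(0.1984)), ('scene', np.float64(0.4747), np.float64(-0.0347), np.float64(-0.2892), np.float64(0.3532))] BOTH [ 0.4739 -0.0346  2.854   0.2755]
Traceback (most recent call last):
  File "b.py", line 20, in <module>
    r=fit(name,V,g,z0,[0] if name in('crucible_mid','cap_knob') else None)
  File "h.py", line 40, in fit
    r=minimize(cost,p,method='Nelder-Mead',options=dict(initial_simplex=np.array([p,p+[.6,0,0],p+[0,.6,0],p+[0,0,1.5]]),xatol=.01,fatol=1e-4,maxiter=150))
  File "h.py", line 36, in cost
    return c/len(views)
           ~^~~~~~~~~~~
ZeroDivisionError: division by zero
top [247.5, 209.5, 296.5, 242.7] 0.84 [ 0.4701 -0.0356 -0.2896  0.3412]
scene [238.7, 180.7, 301.5, 218.1] 0.79 [ 0.477  -0.0349 -0.275   0.934 ]
```

>>> jog_arm --increments '[{"slide": [26.3,-15.4,0],"rotation": [0,0,0]},{"slide": [26.3,-15.4,0],"rotation": [0,0,0]},{"slide": [26.3,-15.4,0],"rotation": [0,0,0]},{"slide": [26.3,-15.4,0],"rotation": [0,0,0]},{"slide": [26.3,-15.4,0],"rotation": [0,0,0]},{"slide": [26.3,-15.4,0],"rotation": [0,0,0]},{"slide": [26.3,-15.4,10],"rotation": [0,0,0]},{"slide": [26.3,-15.4,20],"rotation": [0,0,0]},{"slide": [26.3,-15.4,20],"rotation": [0,0,0]},{"slide": [26.3,-15.4,20],"rotation": [0,0,0]},{"slide": [26.3,-15.4,20],"rotation": [0,0,0]},{"slide": [26.3,-15.4,20],"rotation": [0,0,0]},{"slide": [0,0,0],"rotation": [0,0,0]},{"slide": [0,0,0],"rotation": [0,0,0]},{"slide": [0,0,0],"rotation": [0,0,0]},{"slide": [0,0,0],"rotation": [0,0,0]}]' --fingers 0.7

```text
time: 43.22
tool_pos: [0.3886, 0.3194, 0.144]
tool_rot: [0.0, 0.801, 0.598, 0.001]
contact_force: [0.5, -0.3, -0.6]
gripper_width: 0.701
```

```bash
python3 w.py w19 cap_knob:.387,.320; python3 go.py .387 .320 .016 73.6
```

```text
t 43.3 [0.3888 0.3193 0.1442]
cap_knob fit [0.3889 0.3204 0.1772 0.9803] place [array([0.3899, 0.3192])] [241. 159. 320. 237.]
t 43.4 tcp [0.3886 0.3193 0.1439] yaw 73.47 tiltz [0.002  0.0011] j6 0.83 g 0.697 F [-0.1 -0.2  0.6]
slide now mm [  0.   -2.  127.9] dist 128
rot z deg -0.13 slide after mm [  0.   -2.  127.9]
```

View pics/w19.png

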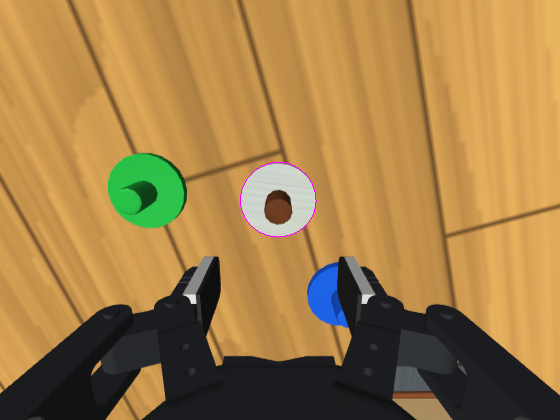

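>>> jog_arm --increments '[{"slide": [1,0,30],"rotation": [0,0,0]},{"slide": [0,0,30],"rotation": [0,0,0]},{"slide": [0,0,30],"rotation": [0,0,0]},{"slide": [0,0,25],"rotation": [0,0,0]},{"slide": [0,0,10],"rotation": [0,0,0]},{"slide": [0,0,0],"rotation": [0,0,0]},{"slide": [0,0,0],"rotation": [0,0,0]},{"slide": [0,0,0],"rotation": [0,0,0]},{"slide": [0,0,0],"rotation": [0,0,0]}]'

```text
time: 44.12
tool_pos: [0.3896, 0.3217, 0.0201]
tool_rot: [0.0, 0.801, 0.599, 0.002]
contact_force: [1.0, 0.1, 0.7]
gripper_width: 0.701
```

```bash
python3 w.py w20 ; python3 go.py .389 .3204 .016 73.6
```

```text
t 44.2 [0.3894 0.3216 0.0198]
t 44.2 tcp [0.3894 0.3216 0.0198] yaw 73.56 tiltz [0.0033 0.002 ] j6 0.83 g 0.698 F [-0.5 -0.4  0.1]
slide now mm [-1.3 -0.   3.8] dist 4
rot z deg -0.04 slide after mm [-1.3 -0.   3.8]
```

View pics/w20.png

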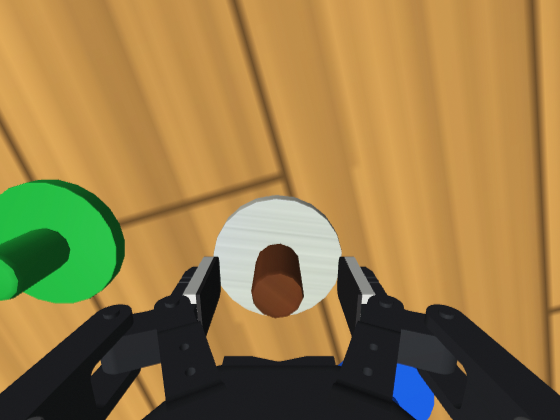

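>>> jog_arm --increments '[{"slide": [-0.7,0,1],"rotation": [0,0,0]},{"slide": [0,0,0],"rotation": [0,0,0]},{"slide": [0,0,0],"rotation": [0,0,0]},{"slide": [0,0,0],"rotation": [0,0,0]},{"slide": [0,0,0],"rotation": [0,0,0]},{"slide": [0,0,0],"rotation": [0,0,0]},{"slide": [0,0,0],"rotation": [0,0,0]},{"slide": [0,0,0],"rotation": [0,0,0]},{"slide": [0,0,0],"rotation": [0,0,0]},{"slide": [0,0,0],"rotation": [0,0,0]}]' --fingers 0.0

```text
time: 45.0
tool_pos: [0.3881, 0.3203, 0.0174]
tool_rot: [0.0, 0.801, 0.599, 0.0]
contact_force: [-1.5, -1.7, 4.8]
gripper_width: 0.26
```

>>> jog_arm --increments '[{"slide": [0,0,-10],"rotation": [0,0,0]},{"slide": [0,0,-25],"rotation": [0,0,0]},{"slide": [0,0,-30],"rotation": [0,0,0]},{"slide": [0,0,-30],"rotation": [0,0,0]},{"slide": [0,0,-30],"rotation": [0,0,0]},{"slide": [0,0,-30],"rotation": [0,0,0]},{"slide": [0,0,-25],"rotation": [0,0,0]},{"slide": [0,0,-10],"rotation": [0,0,0]},{"slide": [0,0,0],"rotation": [0,0,0]},{"slide": [0,0,0],"rotation": [0,0,0]},{"slide": [0,0,0],"rotation": [0,0,0]},{"slide": [0,0,0],"rotation": [0,0,0]}]'

```text
time: 46.0
tool_pos: [0.3865, 0.3193, 0.2038]
tool_rot: [-0.0, 0.801, 0.599, -0.002]
contact_force: [0.3, 0.2, -2.0]
gripper_width: 0.262
```

```bash
python3 w.py w21 cap_knob:.389,.3204,.19; python3 go.py .476 -.0357 .185 73.6
```

```text
t 46.0 [0.3866 0.3194 0.2041]
cap_knob fit [0.3873 0.3205 0.1231 0.7392] place [array([0.3879, 0.3217])] [214. 195. 346. 318.]
t 46.1 tcp [0.3871 0.3196 0.205 ] yaw 73.57 tiltz [-0.0024 -0.0015] j6 0.83 g 0.261 F [ 0.2 -0.1 -1.9]
slide now mm [-315.6  185.9   20.3] dist 367
rot z deg -0.03 slide after mm [-315.7  185.7   20.3]
```

View pics/w21.png

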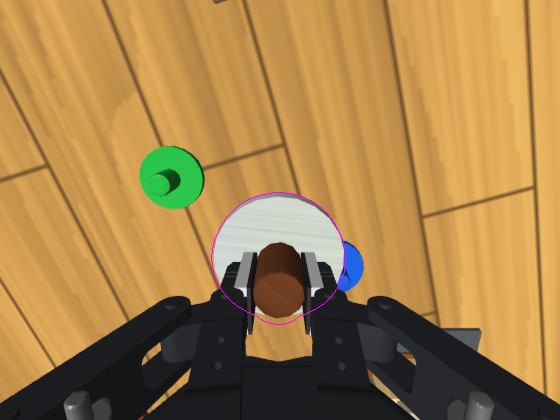

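>>> jog_arm --increments '[{"slide": [-16.3,9.4,0],"rotation": [0,0,0]},{"slide": [-26.3,15.4,0],"rotation": [0,0,0]},{"slide": [-26.3,15.4,0],"rotation": [0,0,0]},{"slide": [-26.3,15.4,0],"rotation": [0,0,0]},{"slide": [-26.3,15.4,0],"rotation": [0,0,0]},{"slide": [-26.3,15.4,0],"rotation": [0,0,0]},{"slide": [-26.3,15.4,0],"rotation": [0,0,0]},{"slide": [-26.3,15.4,0],"rotation": [0,0,0]},{"slide": [-26.3,15.4,0],"rotation": [0,0,0]},{"slide": [-26.3,15.4,0],"rotation": [0,0,0]},{"slide": [-26.3,15.4,0],"rotation": [0,0,0]},{"slide": [-26.3,15.4,0],"rotation": [0,0,0]},{"slide": [-10,6,0],"rotation": [0,0,0]},{"slide": [0,0,0],"rotation": [0,0,0]},{"slide": [0,0,0],"rotation": [0,0,0]},{"slide": [0,0,0],"rotation": [0,0,0]},{"slide": [0,0,0],"rotation": [0,0,0]},{"slide": [0,0,0],"rotation": [0,0,0]}]'

```text
time: 47.65
tool_pos: [0.4755, -0.0338, 0.2066]
tool_rot: [-0.0, 0.8, 0.6, 0.0]
contact_force: [-0.5, 1.5, -1.7]
gripper_width: 0.262
```

```bash
python3 w.py w22; python3 go.py .476 -.0357 .1595 73.6;python3 - <<'E'
from h import *
cv2.imwrite('pics/s22.png',optics.grab_frame('scene')['frame'][130:280,180:380].repeat(3,0).repeat(3,1))
E
```

```text
t 47.7 [ 0.4755 -0.034   0.2067]
t 47.7 tcp [ 0.4755 -0.034   0.2067] yaw 73.66 tiltz [0.     0.0002] j6 0.06 g 0.258 F [ 0.6 -1.2 -2.5]
slide now mm [-1.5  0.9 47.2] dist 47
rot z deg 0.06 slide after mm [-1.5  0.9 47.2]
```

View pics/w22.png

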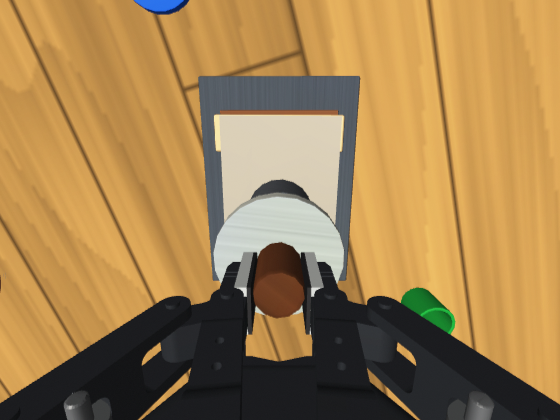

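View pics/s22.png

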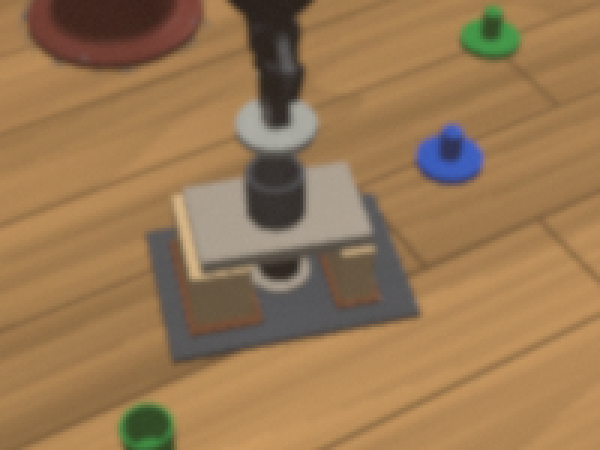

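Well aligned. Correct slightly and descend.

>>> jog_arm --increments '[{"slide": [-1.5,0.8,15],"rotation": [0,0,0]},{"slide": [0,0,15],"rotation": [0,0,0]},{"slide": [0,0,10],"rotation": [0,0,0]},{"slide": [0,0,4],"rotation": [0,0,0]},{"slide": [0,0,0],"rotation": [0,0,0]},{"slide": [0,0,0],"rotation": [0,0,0]},{"slide": [0,0,0],"rotation": [0,0,0]},{"slide": [0,0,0],"rotation": [0,0,0]}]'

```text
time: 48.42
tool_pos: [0.4767, -0.0367, 0.1638]
tool_rot: [0.001, 0.801, 0.599, 0.001]
contact_force: [0.4, 0.6, -3.1]
gripper_width: 0.263
```

>>> jog_arm --increments '[{"slide": [0,0,2],"rotation": [0,0,0]},{"slide": [0,0,0],"rotation": [0,0,0]},{"slide": [0,0,0],"rotation": [0,0,0]},{"slide": [0,0,0],"rotation": [0,0,0]}]'

```text
time: 48.75
tool_pos: [0.476, -0.0366, 0.1608]
tool_rot: [0.0, 0.801, 0.599, 0.0]
contact_force: [-0.7, 0.4, -2.0]
gripper_width: 0.262
```

>>> jog_arm --increments '[{"slide": [0,0,1.2],"rotation": [0,0,0]},{"slide": [0,0,0],"rotation": [0,0,0]},{"slide": [0,0,0],"rotation": [0,0,0]},{"slide": [0,0,0],"rotation": [0,0,0]}]'

```text
time: 49.08
tool_pos: [0.476, -0.0366, 0.1595]
tool_rot: [-0.0, 0.801, 0.599, -0.0]
contact_force: [-0.4, 0.3, -2.3]
gripper_width: 0.262
```

>>> jog_arm --increments '[{"slide": [0,0,0.8],"rotation": [0,0,0]},{"slide": [0,0,0],"rotation": [0,0,0]},{"slide": [0,0,0],"rotation": [0,0,0]},{"slide": [0,0,0],"rotation": [0,0,0]}]'

```text
time: 49.42
tool_pos: [0.4761, -0.0366, 0.1594]
tool_rot: [0.0, 0.801, 0.599, -0.0]
contact_force: [-3.9, 1.3, 3.7]
gripper_width: 0.263
```

>>> jog_arm --increments '[{"slide": [0,0,0],"rotation": [0,0,0]},{"slide": [0,0,0],"rotation": [0,0,0]},{"slide": [0,0,0],"rotation": [0,0,0]},{"slide": [0,0,0],"rotation": [0,0,0]},{"slide": [0,0,0],"rotation": [0,0,0]},{"slide": [0,0,-10],"rotation": [0,0,0]},{"slide": [0,0,-20],"rotation": [0,0,0]},{"slide": [0,0,-30],"rotation": [0,0,0]},{"slide": [0,0,-30],"rotation": [0,0,0]},{"slide": [0,0,-30],"rotation": [0,0,0]},{"slide": [0,0,0],"rotation": [0,0,0]},{"slide": [0,0,0],"rotation": [0,0,0]},{"slide": [0,0,0],"rotation": [0,0,0]},{"slide": [0,0,0],"rotation": [0,0,0]},{"slide": [0,0,0],"rotation": [0,0,0]}]' --fingers 0.7

```text
time: 50.67
tool_pos: [0.4753, -0.0364, 0.2769]
tool_rot: [-0.001, 0.801, 0.599, -0.001]
contact_force: [0.8, 0.0, -0.8]
gripper_width: 0.698
```

```bash
python3 w.py w23 cap_knob:.476,-.036,.142 flue_mid:.476,-.036,.076
python3 - <<'E'
from h import *
f=optics.grab_frame('scene')
for n,z in(('cap_knob',.142),('thick_brick_mid',.012),('thin_brick_mid',.012)):
    for d in silhouettes(n,'scene')[:3]:
        print(n,d['bbox'],round(d['score'],2), np.round(fit(n,[(f,d['mask'])],(.476,-.036),z,[-.28]),4))
cv2.imwrite('pics/s23.png',f['frame'][130:280,180:380].repeat(3,0).repeat(3,1))
print(state()['contact_force'],state()['tool_pos'])
E
```

```text
t 50.7 [ 0.4753 -0.0364  0.2771]
cap_knob fit [ 0.4764 -0.0361  0.1674  0.9685] place [array([ 0.4763, -0.0362])] [240. 163. 324. 236.]
flue_mid fit [ 0.4763 -0.0365  2.8525  0.6223] place [] [234. 114. 327. 259.]
cap_knob [318.6, 169.3, 339.9, 189.8] 0.88 [ 0.476 -0.036 -0.28   0.   ]
cap_knob [259.2, 168.2, 282.6, 197.5] 0.62 [ 0.4764 -0.0363 -0.1504  0.8752]
cap_knob [334.6, 133.5, 353.8, 151.0] 0.56 [ 0.476 -0.036 -0.28   0.   ]
thick_brick_mid [236.1, 197.1, 261.7, 236.6] 0.78 [ 0.4575 -0.0955 -0.3444  0.4217]
thin_brick_mid [290.0, 209.6, 305.8, 228.2] 0.79 [ 0.476 -0.036 -0.28   0.   ]
[-0.03442877 -0.89520886  0.52882357] [ 0.4760072  -0.03655625  0.27861945]
```

View pics/w23.png

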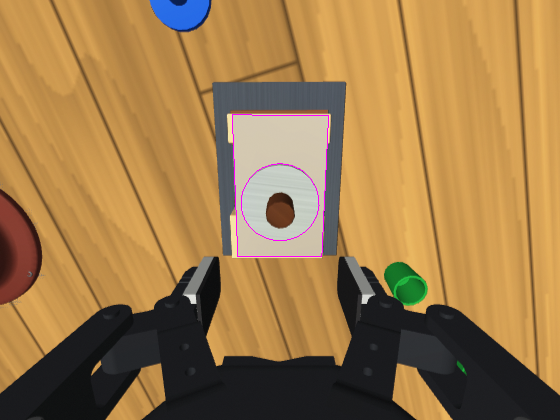

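View pics/s23.png

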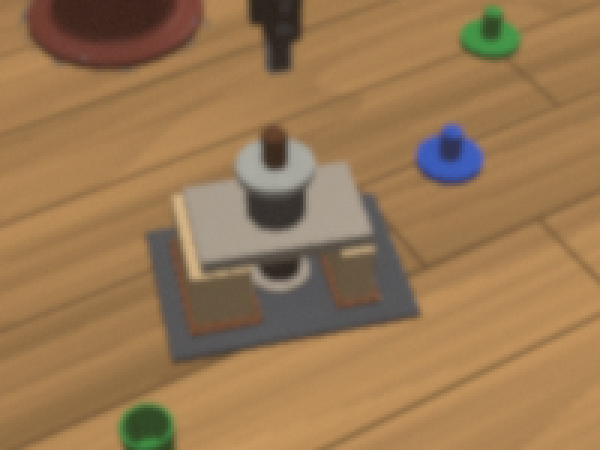

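The cap sits centred and flat on the flue, and the gripper is clear, so I'm handing in.

```bash
python3 -c "
from plant import manip,state
print(manip.job_done(), state()['time'])"
```

```text
the job is handed in; nothing more can be done
the job is handed in; nothing more can be done
```

The furnace is built and handed in after about 51 s of the 144 s allowed. I laid the thick brick, then the thin brick, then set the crucible, the roof slab and the damper cap. The hammer, the tin and the look-alikes were not touched.

**Last checks by wrist camera:**

| Part | Offset from its target | Squareness |
|---|---|---|
| Both bricks | about 1–2 mm from their seats | within about 0.01 rad |
| Crucible | about 2 mm from the plinth centre, upright | – |
| Roof and flue | about 2 mm from the plinth centre, flat | within about 0.01 rad |
| Cap | under 1 mm from the flue axis, flat | – |

The gripper was about 12 cm above its last grip, with no contact force.

**Checks that failed or disagreed:**
- The top and scene cameras disagreed with each other by up to about 7 mm in x. I relied on the wrist camera, which stayed consistent.
- The networks missed a few masks: the thin brick just before its grasp, and the roof while it was held. I worked from the picture or a second look instead.
- The final brick fits from the scene camera were no use because the roof hides the bricks. The last brick measurements, taken before the roof went on, are the ones that count.

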